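Strip the spring clips from the dosing manifold

TASK

The dosing manifold is to be stripped for cleaning. Each of its rods has its own toggle in the switch bank, in the same order from left to right: first push to off, away from you, the toggles of those rods that still wear a spring clip, and leave the others on; then, with all clips still in place, press the treadle right down to its stop and hold it there for a moment to vent the line. After that slide the forked wedge under each clip to ease it up off the bulge of its rod, keeping your fingers off a clip as long as it grips, gather all the clips in the steel tray, and stand the fork flat on its white mat again, without knocking the foil cups, the timer or the bottles about.

Things in the scene. Friction and masses are not known exactly. Their poses are not given: they have to be found in the camera images.
- manifold: Dosing manifold: fixed aluminium block 110 x 300 (y) x 25 mm high, turned up to 0.12 rad. Origin on its underside, below the row of rods; x away from the robot, y left, z up. Its flat top reaches from x = -50 to 60 mm. Four equal upright steel rods 1 to 4 stand at y = 108, 36, -36, -108 mm, x = 0 (1 is leftmost); their shape is told at clip_2
- clip_1: Spring clip of rod 1 (in some starts absent; all four alike): rectangular steel frame 36 (x) x 48 (y) x 10 mm high, 47 g, with a 22 x 36 mm window round the rod. Origin at the centre of its underside, z up. At the start it lies on the rod's collar, 35 mm above the manifold's underside, within 0.06 rad of its axes. Slippery steel (friction 0.2)
- clip_2: Spring clip of rod 2. Rods, heights above the manifold's flat top: a collar 28 mm across up to 10 mm, a 16 mm shaft, a ball bulge 20 mm across centred at 22 mm, a 12 mm tip up to 60 mm. Two sprung jaws inside the clip's y sides grip the shaft under the bulge; lifting with a few newtons spreads them over it
- clip_3: Spring clip of rod 3. Raised about 8 mm, a clip snaps up past the bulge and then sits loose and perhaps a little tilted round the rod's tip, underside about 14 mm above the collar; there the fingers can take it across its 36 mm (x) and lift it off upwards
- clip_4: Spring clip of rod 4. Under each y side of a clip's frame, 14 to 24 mm from the rod axis, a rounded foot on its line x = 0 reaches 1.5 mm below the frame: seated, the feet are 8.5 mm above the manifold's top, open from the robot's side
- bank: Switch bank: fixed grey box 60 x 165 (y) x 24 mm high; origin at the centre of its underside, x away from the robot, y left. Four toggles in a row, pivots at x = 0, 24 mm above the underside, toggles 1 to 4 at y = 57, 19, -19, -57 mm. Each is a steel stick 8 mm thick with a 12 mm ball at its tip, centred 38 mm from the pivot
- treadle (a joint): Spring treadle: aluminium plate 95 x 62 (y) x 6 mm, hinged along its far edge 26 mm above the worktop on a fixed base. 0 = up, 0.30 rad = down on its stop. It takes about 2 N at the toe to start and 7 N to reach the stop, and springs back
- treadle_toe (a point): Point on the treadle's upper face near its free edge on the robot's side, 82 mm from the hinge, to be pressed straight down; about 55 mm above the worktop when up, it sinks about 24 mm to the stop
- fork: Forked wedge, steel, about 160 g, 82 (x) x 46 (y) mm. Origin on its flat underside below the grip, x towards the tine tips, z up. Grip: upright black block 26 (x) x 14 (y) mm at the origin, from 18 to 55 mm above the underside, taken from above across its 14 mm. Below it a bridge, x = -12 to 12 mm, 18 mm high, carries two tines (see fork_mid)
- fork_mid (a point): Middle of the fork's footprint on its underside, 29 mm ahead of its origin. Tines at 16 to 23 mm either side of the middle line: 18 mm high up to x = 30, sloping to 3 mm at the tips at x = 70. Slid along the manifold's top from the robot's side, a rod between the tines, until that rod stands at x = 28, it lifts the clip's feet to 17 to 18 mm and the clip snaps free
- mat: White plastic mat, 150 (x) x 100 (y) x 3 mm, fixed to the worktop; the fork stands on it at the start. Origin at the centre of its underside
- tray: Loose steel tray, open on top, 165 (x) x 130 (y) x 35 mm, walls and floor 4 mm, 0.45 kg; origin at the centre of its underside, z up
- toggle_1 (a joint): Toggle 1 of the bank, the leftmost, which belongs to rod 1: 0 = on, leaning 0.45 rad from upright towards the robot; 0.9 rad = off, leaning 0.45 rad away. It stays where it is left; about 2 N at the ball moves it
- toggle_1_tip (a point): Centre of the ball at the tip of toggle 1. Its z axis stands upright when the toggle is off and leans 0.9 rad from upright when it is on
- toggle_2 (a joint): Toggle 2 of the bank, the second from the left, which belongs to rod 2: 0 = on, leaning 0.45 rad from upright towards the robot; 0.9 rad = off, leaning 0.45 rad away. It stays where it is left; about 2 N at the ball moves it
- toggle_2_tip (a point): Centre of the ball at the tip of toggle 2. Its z axis stands upright when the toggle is off and leans 0.9 rad from upright when it is on
- toggle_3 (a joint): Toggle 3 of the bank, the third from the left, which belongs to rod 3: 0 = on, leaning 0.45 rad from upright towards the robot; 0.9 rad = off, leaning 0.45 rad away. It stays where it is left; about 2 N at the ball moves it
- toggle_3_tip (a point): Centre of the ball at the tip of toggle 3. Its z axis stands upright when the toggle is off and leans 0.9 rad from upright when it is on
- toggle_4 (a joint): Toggle 4 of the bank, the rightmost, which belongs to rod 4: 0 = on, leaning 0.45 rad from upright towards the robot; 0.9 rad = off, leaning 0.45 rad away. It stays where it is left; about 2 N at the ball moves it
- toggle_4_tip (a point): Centre of the ball at the tip of toggle 4. Its z axis stands upright when the toggle is off and leans 0.9 rad from upright when it is on
- foil_cups: Bystander: stack of foil cups, 60 mm across, 49 mm high; origin at the centre of its underside.
- kitchen_timer: Bystander: wind-up kitchen timer, 62 mm, 42 mm high; origin at the centre of its underside.
- sauce_1: Bystander: squeeze bottle, 54 mm across, 200 mm high; origin at the centre of its underside.
- sauce_2: Bystander: squeeze bottle, 54 mm across, 200 mm high; origin at the centre of its underside.
Things that resemble listed ones, but are neither listed nor needed, are in the scene too. What is shaped like the clip_1 but orange is not meant.

How it is judged:
By the outcome, as a careful person would: the job done as asked, in the order asked, and still so for the second after the job is handed in, with the robot touching nothing.
Of clip_1, clip_2, clip_3, clip_4 only 2 to 3 are there at a start; the rules pass over those that are not, and their reading is None.
At some moment in a run one of fork, tray may be knocked a few centimetres aside while the robot is not near it.
It also fails if it takes over 210 s, if anything falls off the work surface, if the arm or the gripper's body presses on something with over 40 N, if the wrist force passes 120 N, or if a joint passes its speed limit or range.

ROBOT

A 6-joint arm with a two-finger parallel gripper is mounted at the origin on a cart in front of the work surface, level with it; the furniture and walls round the work are solid. World frame = base frame: x ahead of the robot, y to its left, z up, the work surface at z = 0. Lengths are in m, angles in rad, forces in N, time in s.
With the tool pointing down it reaches from about 0.275 to 0.85 m from the base axis. Payload 19 kg.
Tool frame: the origin (TCP) lies on the centre line of the jaws, within the pads' length; the fingertips stand 22 mm ahead of it and the grasp point (between the pads) lies 3 mm ahead of it; z points along the fingers, y is the line along which they close (so a half turn about z gives the same grasp; the last joint's range is limited). The gripper opens to 85 mm and grips with 20 to 120 N. Pads are 22 mm wide; open, the fingers measure 114 mm over their backs; the gripper's body (76 mm by 85 mm) begins 54 mm behind the grasp point. The pads swing forward as they close: fully open they stand 13 mm farther back than shut.
Start: joints at [1.081, 0.15, 1.437, -0, 1.554, -0.134], TCP at [0.2, 0.539, 0.253] pointing down, gripper open.
Joint ranges: [-2.8, 2.8], [-0.68, 2.1], [0.12, 2.68], [-1.39, 4.53], [0.16, 2.79], [-2.81, 2.81]. Speed limits (rad/s): [1.89, 1.89, 2.22, 3.01, 3.01, 3.01].

INTERFACE

Orientations are given as a 3x3 rotation matrix whose columns are the frame's x, y, z axes.
In Python, from rig import * gives the robot as it stands.
- The arm moves only by the tool apply_moves, never from a script. Its argument "plan" is one flat list of numbers, 4 for each row, row after row: the shift along the tool's x, y, z in mm, then the turn about the tool's z in rad. In form: [x, y, z, turn, x, y, z, turn, ...]. A call has exactly 5 rows; each row shifts and turns the commanded pose from where the row before left it, along the tool's axes as they then stand; what a row does not reach is not made up. A row lasts 1/12 s, in which the tool goes at most 41.7 mm and 7.16 degrees, less where a joint would pass 70% of its speed; a pose out of reach is approached as far as the arm can. A call is refused whole if a number of a shift passes 41.7 or a number of a turn 0.125, either way. A call with a gripper value outside its range is refused whole. "gripper" is the finger opening in mm, from 0 to 85.4, set as the call begins (left out, the last holds). The fingers move at their own pace and stop on an object; "newtons" is the grip in N (left out, the last holds). Time passes only in rows, so rows that do not move let the fingers close, or fill a call up. It gives the time, the measured TCP pose, the force, the opening and the grip force at its end, in the units of the state.
- get_obs(): the state, without advancing time (a new reading comes with each control period).
- get_image(name): name is "side" or "top" or "wrist"; returns a dict with "img" (420x560x3 uint8, red, green, blue), "depth" (420x560 float32, m along the optical axis (not along the pixel's ray), 0 where there is no reading), "fx", "fy", "cx", "cy" (pixels), "extrinsics" (4x4, takes a point from camera to world coordinates); the wrist camera has in their place "T_tool_cam" (4x4, takes a point from camera to tool coordinates, whose origin is the TCP and whose axes are the flange's). Camera axes: x right, y up, looking along -z (the intrinsics and any distortion apply to the point x, -y, -z); pixel columns grow to the right and rows downward; lengths in m; the calibration is good to about 2 mm. A picture is of the moment at which its call begins: read the wrist's pose just before it.
- finish_job(): hands the job in; it is judged then, once.
The state is a dict: "time_s": time; "qpos": joint angles; "qvel": joint speeds; "joint_efforts": joint torques, N m; "eef_pos": TCP position; "eef_rot": TCP orientation; "wrist_force": force on the tool from outside, world axes, zero at the start; "moment": the same for the moment, N m; "opening": finger opening in m; "grasp_force": force on a finger pad.
Only numpy, scipy, OpenCV 4.12 (cv2) and the standard library are available. Lean on these libraries where they do the work, as an engineer would, in place of code of your own. Each camera call takes 0.05 s, during which the arm holds its last target. There are 200 camera calls.

## Working session

There is one attempt and no reset: what is moved stays moved. The work goes in short steps, Python scripts to look and compute and a tool call to move; the robot and the scene stay as the last step left them, time stands still between calls to the robot, and variables do not carry over. Pictures are saved under pics/ and viewed, at most 14 in all, crops included, and the job is handed in when it is done.

Besides the shell and the picture viewer there is one more tool, called as name(argument=value, ...) on one line, values as JSON. apply_moves: Moves the arm, as the interface text tells. Its arguments: {"type":"object","properties":{"plan":{"type":"array"},"gripper":{"type":"number"},"newtons":{"type":"number"}},"required":["plan"]}

```bash
mkdir -p pics; ls
cat > h.py <<'E'
from rig import *
import numpy as np, cv2
def shot(name,fn=None):
    o=get_obs(); d=get_image(name)
    if name=="wrist":
        T=np.eye(4);T[:3,:3]=np.array(o["eef_rot"]);T[:3,3]=o["eef_pos"]
        E=T@np.array(d["T_tool_cam"])
    else: E=np.array(d["extrinsics"])
    if fn: cv2.imwrite("pics/"+fn,d["img"][:,:,::-1])
    np.savez("last_%s.npz"%name,img=d["img"],depth=d["depth"],E=E,K=[d["fx"],d["fy"],d["cx"],d["cy"]])
    return d,E
def cloud(name):
    z=np.load("last_%s.npz"%name); D=z["depth"];fx,fy,cx,cy=z["K"];E=z["E"]
    v,u=np.mgrid[:D.shape[0],:D.shape[1]]
    P=np.stack([(u-cx)/fx*D,-(v-cy)/fy*D,-D],-1)@E[:3,:3].T+E[:3,3]
    P[D==0]=np.nan
    return P,z["img"]
def proj(name,p):
    z=np.load("last_%s.npz"%name);fx,fy,cx,cy=z["K"];E=z["E"]
    q=np.linalg.inv(E)@np.append(p,1); return cx+fx*q[0]/-q[2], cy-fy*q[1]/-q[2]
E
python3 - <<'E'
from h import *
o=get_obs();print(o)
for n in("top","side"):
    d,E=shot(n,n+"0.png");print([k for k in d],d["fx"],E.round(3).tolist())
E
```

```text
pics
{'time_s': 0.0, 'qpos': array([ 1.08100054e+00,  1.50964352e-01,  1.43803857e+00,  4.11596600e-05,
        1.55383114e+00, -1.33992659e-01]), 'qvel': array([-0.00089523, -0.00050376,  0.0010677 ,  0.00125525, -0.00064911,
        0.0010916 ]), 'joint_efforts': array([ 2.50974372e-03, -7.13049674e+01, -5.70885730e+01, -4.54689018e-05,
        8.80941952e-03,  1.41528244e-05]), 'eef_pos': array([0.20018935, 0.53877684, 0.25268404]), 'eef_rot': array([[-9.37366712e-01,  3.48343598e-01, -6.20328951e-04],
       [ 3.48344089e-01,  9.37366117e-01, -1.07609124e-03],
       [ 2.06625845e-04, -1.22478003e-03, -9.99999229e-01]]), 'wrist_force': array([ 0.50620614, -0.6522835 ,  0.07476626]), 'moment': array([-0.00884372,  0.01113372,  0.04789318]), 'grasp_force': 0.0, 'opening': 0.08553505131274959}
['img', 'depth', 'fx', 'fy', 'cx', 'cy', 'extrinsics'] 400.3425184397568 [[-0.029, 0.991, -0.13, 0.466], [-0.999, -0.025, 0.032, 0.135], [0.029, 0.131, 0.991, 0.972], [0.0, 0.0, 0.0, 1.0]]
['img', 'depth', 'fx', 'fy', 'cx', 'cy', 'extrinsics'] 405.44350995284395 [[1.0, 0.008, -0.004, 0.589], [-0.008, 0.576, -0.817, -0.616], [-0.004, 0.817, 0.576, 0.591], [0.0, 0.0, 0.0, 1.0]]
```

View pics/top0.png

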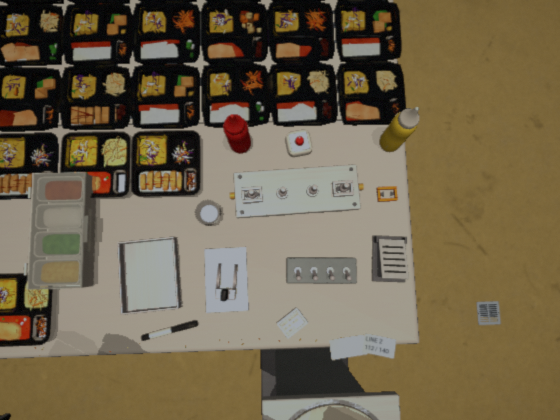

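View pics/side0.png

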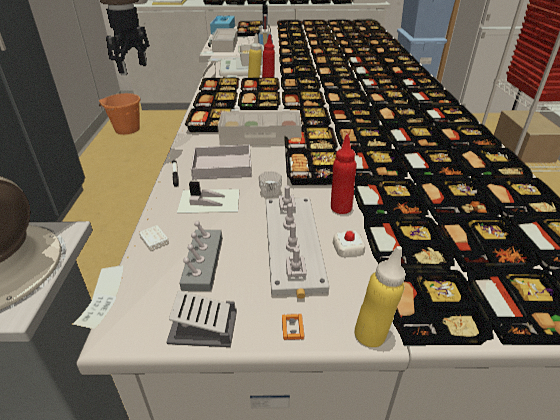

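Run:
```python
from h import *
P,I=cloud("top"); 
print("tcp proj",proj("top",get_obs()["eef_pos"]),proj("side",get_obs()["eef_pos"]))
def at(u,v):print((u,v),np.nanmedian(P[v-1:v+2,u-1:u+2].reshape(-1,3),0).round(4))
for q in [(252,194),(282,191),(313,189),(343,187),(298,270),(314,270),(330,271),(346,272),(240,176),(352,170),(356,208),(238,212),(150,275),(226,280),(390,258),(208,213),(298,143),(237,133),(395,135),(227,293),(218,268),(236,268),(290,322),(320,300)]: at(*q)
a=cv2.resize(I[155:235,220:375],None,fx=5,fy=5,interpolation=cv2.INTER_CUBIC)
P2,I2=cloud("side")
b=cv2.resize(I2[180:345,165:345],None,fx=3,fy=3,interpolation=cv2.INTER_CUBIC)
cv2.imwrite("pics/a1.png",a[:,:,::-1]);cv2.imwrite("pics/b1.png",b[:,:,::-1])
# rects by height masks
def rect(m,n):
    pts=P[m][:,:2].astype(np.float32); r=cv2.minAreaRect(pts);print(n,len(pts),[np.round(x,4) for x in r],"med",np.nanmedian(P[m],0).round(4))
H=P[...,2];v,u=np.mgrid[:420,:560]
def box(u0,v0,u1,v1,h0,h1):return (u>u0)&(u<u1)&(v>v0)&(v<v1)&(H>h0)&(H<h1)
rect(box(225,160,370,222,.018,.031),"manifold")
rect(box(280,250,362,290,.019,.028),"bank")
rect(box(110,230,190,320,.025,.042),"tray")
rect(box(365,230,412,290,.03,.07),"treadle")
rect(box(200,240,252,320,.012,.08),"fork")
```

```text
tcp proj (np.float64(29.37391197792391), np.float64(428.90767275310486)) (np.float64(132.6721082206611), np.float64(65.58547862841596))
(252, 194) [0.6171 0.1679 0.0743]
(282, 191) [0.621  0.0999 0.0836]
(313, 189) [0.6238 0.029  0.0785]
(343, 187) [ 0.6285 -0.0408  0.0701]
(298, 270) [0.4423 0.0665 0.0312]
(314, 270) [0.4412 0.0293 0.035 ]
(330, 271) [ 0.4379 -0.0076  0.0363]
(346, 272) [ 0.4347 -0.0436  0.0419]
(240, 176) [0.669  0.1974 0.0282]
(352, 170) [ 0.6783 -0.0737  0.0262]
(356, 208) [ 0.5852 -0.0788  0.0227]
(238, 212) [0.5824 0.2038 0.0258]
(150, 275) [0.4403 0.4147 0.0061]
(226, 280) [0.4233 0.2361 0.0052]
(390, 258) [ 0.4637 -0.1472  0.0459]
(208, 213) [0.5821 0.275  0.0238]
(298, 143) [0.7442 0.0562 0.0395]
(237, 133) [0.7365 0.1944 0.1483]
(395, 135) [ 0.7389 -0.1582  0.1067]
(227, 293) [0.3955 0.2307 0.0388]
(218, 268) [0.452  0.2543 0.0099]
(236, 268) [0.4508 0.2117 0.0088]
(290, 322) [0.3233 0.0879 0.017 ]
(320, 300) [0.3695 0.0141 0.0017]
manifold 4851 [array([0.6323, 0.0628]), array([0.1111, 0.3241]), np.float64(2.5558)] med [0.6319 0.0648 0.0257]
bank 1434 [array([0.4406, 0.0108]), array([0.1653, 0.0587]), np.float64(87.2287)] med [0.4438 0.0115 0.0248]
tray 652 [array([0.4422, 0.4129]), array([0.165 , 0.1315]), np.float64(4.2612)] med [0.4387 0.4269 0.0346]
treadle 1041 [array([ 0.4661, -0.1541]), array([0.0722, 0.0962]), np.float64(86.377)] med [ 0.4614 -0.1534  0.0463]
fork 348 [array([0.4182, 0.2359]), array([0.0462, 0.0741]), np.float64(85.4627)] med [0.4005 0.2353 0.022 ]
```

View pics/a1.png

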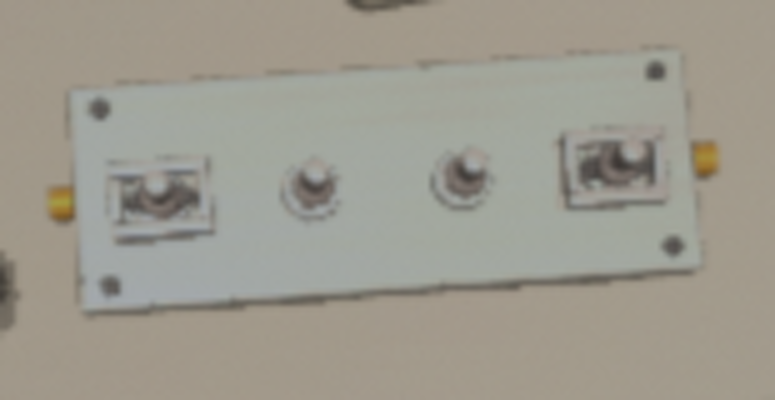

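View pics/b1.png

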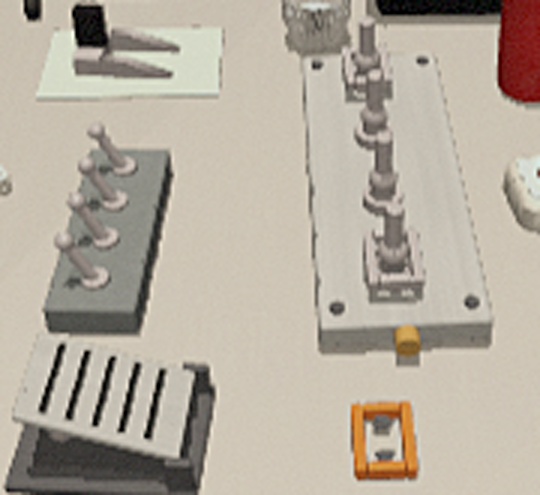

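The top view shows clips only on rods 1 and 4 (pixels ~(252,194) and (343,187)), while rods 2 and 3 at (282,191) and (313,189) are bare. The side crop confirms this, so toggles 1 and 4 go off. I'll swing over to behind toggle 1.

apply_moves(plan=[0,0,0,-0.1,0,0,0,-0.1,0,0,0,-0.1,0,0,0,-0.007,0,0,0,0], gripper=0)

```text
time_s: 0.52
eef_pos: [0.2003, 0.5389, 0.253]
eef_rot: [[-0.999, 0.051, -0.0], [0.051, 0.999, -0.0], [0.0, -0.001, -1.0]]
wrist_force: [0.3, -0.6, 0.3]
opening: 0.0254
grasp_force: 0.0
```

apply_moves(plan=[-14.5,-30.6,0,0,-14.5,-30.6,0,0,-14.5,-30.6,0,0,-14.5,-30.6,0,0,-14.5,-30.6,0,0])

```text
time_s: 0.93
eef_pos: [0.2654, 0.3811, 0.2531]
eef_rot: [[-0.999, 0.052, -0.0], [0.052, 0.999, -0.0], [0.0, -0.0, -1.0]]
wrist_force: [0.9, -0.9, 0.3]
opening: -0.0001
grasp_force: 0.0
```

apply_moves(plan=[-14.5,-30.6,0,0,-14.5,-30.6,0,0,-14.5,-30.6,0,0,-14.5,-30.6,0,0,-14.5,-30.6,0,0])

```text
time_s: 1.35
eef_pos: [0.3303, 0.2247, 0.2534]
eef_rot: [[-0.999, 0.052, 0.0], [0.052, 0.999, 0.0], [-0.0, 0.0, -1.0]]
wrist_force: [0.4, -0.1, 0.6]
opening: -0.0002
grasp_force: 0.0
```

apply_moves(plan=[-14.5,-30.6,0,0,-14.5,-30.6,0,0,-14.5,-30.6,0,0,-14.5,-30.6,0,0,-14.5,-30.6,0,0])

```text
time_s: 1.77
eef_pos: [0.3953, 0.0682, 0.2535]
eef_rot: [[-0.999, 0.053, 0.001], [0.053, 0.999, -0.0], [-0.001, -0.0, -1.0]]
wrist_force: [0.9, -0.3, 0.8]
opening: 0.0002
grasp_force: 0.0
```

apply_moves(plan=[0,0,0,0,0,0,0,0,0,0,0,0,0,0,0,0,0,0,0,0])

```text
time_s: 2.18
eef_pos: [0.3948, 0.0708, 0.2534]
eef_rot: [[-0.999, 0.048, 0.0], [0.048, 0.999, 0.0], [-0.0, 0.0, -1.0]]
wrist_force: [-0.5, 0.9, 0.4]
opening: 0.0003
grasp_force: 0.0
```

```bash
cat >> h.py <<'E'
def yaw(): 
    R=np.array(get_obs()["eef_rot"]); return np.arctan2(R[1,0],R[0,0])
def delta(p,y=None):
    "tool-axis shift (mm) from the present pose to p, after turning to yaw y first; and turn"
    o=get_obs(); a=yaw(); y=a if y is None else y
    d=(np.array(p)-o["eef_pos"])*1000
    c,s=np.cos(y),np.sin(y)
    t=-((y-a+np.pi)%(2*np.pi)-np.pi)
    return "turn %.3f  shift x %.1f y %.1f z %.1f"%(t,c*d[0]+s*d[1],s*d[0]-c*d[1],-d[2])
def inframe(p,org,th,inv=False):
    c,s=np.cos(th),np.sin(th);R=np.array([[c,-s],[s,c]])
    return R@np.array(p)+org
E
python3 - <<'E'
from h import *
print(yaw(),get_obs()["eef_pos"],get_obs()["wrist_force"]); print(delta([.3954,.0701,.07]))
shot("top");shot("wrist","w1.png")
P,I=cloud("wrist");H=P[...,2];v,u=np.mgrid[:420,:560]
m=(H>.019)&(H<.028)&(P[...,0]>.38)&(P[...,0]<.5)&(P[...,1]>-.09)&(P[...,1]<.11)
print(m.sum(),cv2.minAreaRect(P[m][:,:2].astype(np.float32)))
m=(H>.054)&(H<.07)&(P[...,0]>.38)&(P[...,0]<.5)&(P[...,1]>-.09)&(P[...,1]<.11)
n,l,s,c=cv2.connectedComponentsWithStats(m.astype(np.uint8))
for i in range(1,n):
    if s[i,4]>15: print(s[i,4],P[l==i].mean(0).round(4))
E
```

```text
3.0936307120132778 [0.3948498  0.07082779 0.25335269] [-0.49950176  0.8840653   0.44056341]
turn -0.000  shift x -0.6 y -0.7 z 183.4
7940 ((0.439910352230072, 0.012044951319694519), (0.16486096382141113, 0.06017027050256729), 87.94779205322266)
134 [0.4234 0.0322 0.0617]
132 [0.4248 0.0697 0.0617]
139 [ 0.4212 -0.0429  0.0619]
135 [ 0.4228 -0.0053  0.0622]
```

View pics/w1.png

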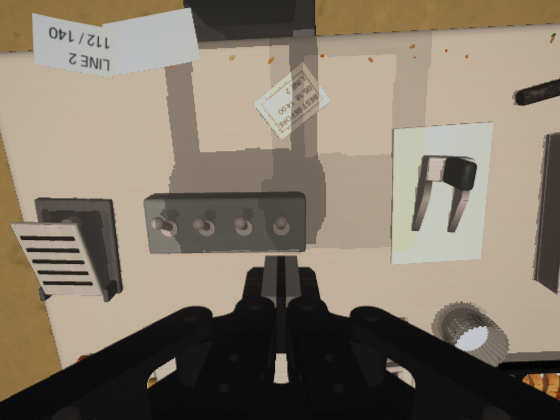

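The wrist view has the bank at (225,222) with all four toggle balls and agrees with the given sizes to 1 mm. Next I descend and push toggle 1.

apply_moves(plan=[0,0,36,0,0,0,36,0,0,0,36,0,0,0,36,0,0,0,36,0])

```text
time_s: 2.7
eef_pos: [0.3948, 0.0704, 0.072]
eef_rot: [[-0.999, 0.048, 0.001], [0.048, 0.999, -0.0], [-0.001, -0.0, -1.0]]
wrist_force: [0.4, -0.3, 0.5]
opening: -0.0004
grasp_force: 0.0
```

apply_moves(plan=[0,0,3,0,-7,0,0,0,-7,0,0,0,-7,0,0,0,-7,0,0,0])

```text
time_s: 3.12
eef_pos: [0.425, 0.0686, 0.0722]
eef_rot: [[-0.999, 0.049, 0.003], [0.049, 0.999, -0.0], [-0.003, 0.0, -1.0]]
wrist_force: [-2.3, 0.7, 1.3]
opening: -0.0
grasp_force: 1.1
```

apply_moves(plan=[-5,0,0,0,-5,0,0,0,-4,0,0,0,-2,0,0,0,0,0,0,0])

```text
time_s: 3.53
eef_pos: [0.4395, 0.0677, 0.0703]
eef_rot: [[-0.999, 0.049, -0.0], [0.049, 0.999, -0.0], [-0.0, -0.0, -1.0]]
wrist_force: [-0.4, -0.7, -0.3]
opening: -0.0001
grasp_force: 0.2
```

apply_moves(plan=[-1.5,0,0,0,-1.5,0,0,0,0,0,0,0,0,0,0,0,0,0,0,0])

```text
time_s: 3.95
eef_pos: [0.4417, 0.0676, 0.0701]
eef_rot: [[-0.999, 0.049, -0.001], [0.049, 0.999, -0.0], [0.001, -0.0, -1.0]]
wrist_force: [-5.5, 0.4, 0.4]
opening: -0.0003
grasp_force: 2.4
```

Run:
```python
from h import *
print(get_obs()["wrist_force"]);shot("side")
P,I=cloud("side")
print(proj("side",[.4254,.0696,.058]))
cv2.imwrite("pics/s2.png",cv2.resize(I[210:300,150:260],None,fx=5,fy=5,interpolation=cv2.INTER_CUBIC)[:,:,::-1])
```

```text
[-5.52639939  0.37072334  0.37725102]
(np.float64(196.04628431138957), np.float64(222.72016537870658))
```

View pics/s2.png

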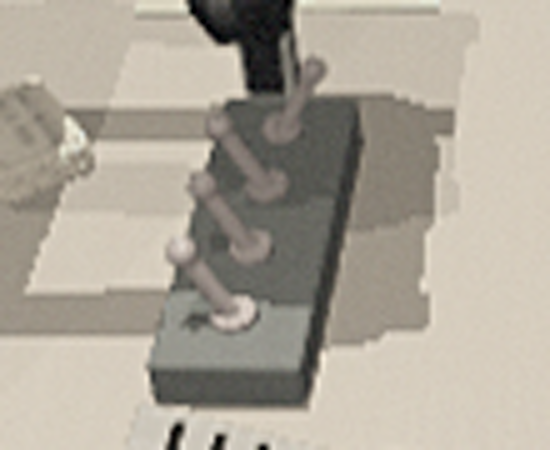

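Toggle 1, the farthest stick at (310,75), now leans away and the other three lean towards the robot. Toggle 4 is next.

apply_moves(plan=[25,0,0,0,25,0,0,0,0,-38,0,0,-1,-38,0,0,-1,-38,0,0])

```text
time_s: 4.42
eef_pos: [0.3885, -0.0448, 0.0709]
eef_rot: [[-0.999, 0.046, 0.002], [0.046, 0.999, -0.001], [-0.002, -0.001, -1.0]]
wrist_force: [1.8, -0.5, 0.0]
opening: 0.0001
grasp_force: 0.0
```

apply_moves(plan=[0,0,0,0,-7,0,0,0,-7,0,0,0,-7,0,0,0,-7,0,0,0])

```text
time_s: 4.83
eef_pos: [0.4174, -0.0443, 0.0703]
eef_rot: [[-0.999, 0.047, -0.0], [0.047, 0.999, 0.0], [0.0, 0.0, -1.0]]
wrist_force: [-2.6, 0.4, 1.9]
opening: 0.0
grasp_force: 1.2
```

apply_moves(plan=[-6,0,0,0,-6,0,0,0,-4,0,0,0,-3,0,0,0,0,0,0,0])

```text
time_s: 5.25
eef_pos: [0.436, -0.0461, 0.0702]
eef_rot: [[-0.999, 0.048, -0.0], [0.048, 0.999, -0.0], [0.0, -0.0, -1.0]]
wrist_force: [-0.3, 1.1, -0.4]
opening: -0.0003
grasp_force: 0.1
```

apply_moves(plan=[-1,0,0,0,0,0,0,0,0,0,0,0,0,0,0,0,0,0,0,0])

```text
time_s: 5.67
eef_pos: [0.4365, -0.0463, 0.0704]
eef_rot: [[-0.999, 0.049, 0.0], [0.049, 0.999, -0.0], [-0.0, -0.0, -1.0]]
wrist_force: [-1.0, 0.7, -0.2]
opening: -0.0002
grasp_force: 0.4
```

apply_moves(plan=[-1.5,0,0,0,0,0,0,0,0,0,0,0,0,0,0,0,0,0,0,0])

```text
time_s: 6.08
eef_pos: [0.4377, -0.0463, 0.0702]
eef_rot: [[-0.999, 0.049, -0.001], [0.049, 0.999, -0.0], [0.001, -0.0, -1.0]]
wrist_force: [-5.4, 0.2, 1.0]
opening: -0.0001
grasp_force: 2.5
```

apply_moves(plan=[20,0,0,0,25,0,0,0,0,-20,-35,0,0,-20,-35,0,0,0,-35,0])

```text
time_s: 6.5
eef_pos: [0.3906, -0.086, 0.1768]
eef_rot: [[-0.999, 0.05, -0.0], [0.05, 0.999, -0.001], [0.0, -0.001, -1.0]]
wrist_force: [1.0, 0.5, 0.2]
opening: -0.0002
grasp_force: 0.0
```

apply_moves(plan=[0,0,-35,0,0,0,-35,0,0,0,0,0,0,0,0,0,0,0,0,0])

```text
time_s: 6.92
eef_pos: [0.3911, -0.0841, 0.245]
eef_rot: [[-0.999, 0.049, 0.0], [0.049, 0.999, -0.0], [-0.0, -0.0, -1.0]]
wrist_force: [-0.9, -0.2, -0.2]
opening: -0.0002
grasp_force: 0.0
```

Run:
```python
from h import *
print(get_obs()["eef_pos"])
shot("wrist","w3.png");shot("side")
P,I=cloud("wrist");H=P[...,2]
m=(H>.054)&(H<.07)&(P[...,0]>.38)&(P[...,0]<.5)&(P[...,1]>-.09)&(P[...,1]<.11)
n,l,s,c=cv2.connectedComponentsWithStats(m.astype(np.uint8))
for i in range(1,n):
    if s[i,4]>15: print(s[i,4],P[l==i].mean(0).round(4))
m=(H>.022)&(H<.075)&(P[...,0]>.38)&(P[...,0]<.56)&(P[...,1]>-.22)&(P[...,1]<-.10)&(I.mean(-1)>110)
q=P[m]; print(len(q),cv2.minAreaRect(q[:,:2].astype(np.float32)))
A=np.c_[q[:,:2],np.ones(len(q))];k=np.linalg.lstsq(A,q[:,2],rcond=None)[0];print("plane",k,np.std(A@k-q[:,2]))
print(q.min(0),q.max(0))
```

```text
[ 0.39113031 -0.08410205  0.24500817]
146 [0.4232 0.0304 0.0615]
143 [ 0.4228 -0.0072  0.062 ]
142 [ 0.4528 -0.0458  0.061 ]
158 [0.457  0.067  0.0606]
3378 ((0.46560168266296387, -0.1557171493768692), (0.0665552169084549, 0.09622327238321304), 84.74842071533203)
plane [-0.32992106  0.02133837  0.19983322] 0.0008687717748432794
[ 0.4162501  -0.19325868  0.02254636] [ 0.51046555 -0.12061651  0.05962351]
```

View pics/w3.png

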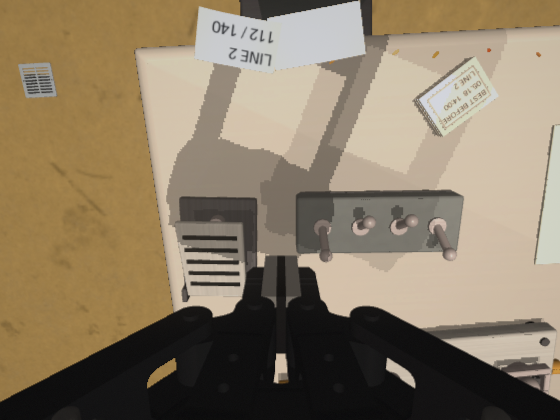

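Toggles 1 and 4 are off (balls at (450,254) and (326,256)), 2 and 3 on. The treadle's toe works out at (0.430, -0.153, 0.055), matching the given 55 mm. Now I press it.

apply_moves(plan=[-16,-22.7,0,0,-16,-22.7,0,0,-16,-22.7,20,0,0,0,40,0,0,0,40,0])

```text
time_s: 7.43
eef_pos: [0.4361, -0.1554, 0.1435]
eef_rot: [[-0.999, 0.05, 0.0], [0.05, 0.999, -0.0], [-0.0, -0.0, -1.0]]
wrist_force: [0.6, 0.6, -0.0]
opening: -0.0
grasp_force: 0.0
```

apply_moves(plan=[0,0,40,0,0,0,20,0,0,0,5,0,0,0,5,0,0,0,5,0])

```text
time_s: 7.85
eef_pos: [0.4363, -0.1547, 0.071]
eef_rot: [[-0.999, 0.049, 0.001], [0.049, 0.999, -0.001], [-0.001, -0.001, -1.0]]
wrist_force: [-1.3, 0.7, 3.8]
opening: 0.0001
grasp_force: 1.3
```

apply_moves(plan=[0,0,4,0,0,0,4,0,0,0,4,0,0,0,3,0,0,0,0,0])

```text
time_s: 8.27
eef_pos: [0.4358, -0.1547, 0.0553]
eef_rot: [[-0.999, 0.049, 0.0], [0.049, 0.999, -0.001], [-0.0, -0.001, -1.0]]
wrist_force: [-2.9, -1.6, 6.4]
opening: -0.0001
grasp_force: 2.8
```

apply_moves(plan=[0,0,1,0,0,0,1,0,0,0,1,0,0,0,0,0,0,0,0,0])

```text
time_s: 8.68
eef_pos: [0.4358, -0.1546, 0.0527]
eef_rot: [[-0.999, 0.049, 0.0], [0.049, 0.999, -0.001], [-0.0, -0.001, -1.0]]
wrist_force: [-3.6, -1.1, 6.1]
opening: 0.0003
grasp_force: 3.1
```

apply_moves(plan=[0,0,1,0,0,0,1,0,0,0,0,0,0,0,0,0,0,0,0,0])

```text
time_s: 9.1
eef_pos: [0.4359, -0.1547, 0.0517]
eef_rot: [[-0.999, 0.049, 0.0], [0.049, 0.999, -0.001], [-0.0, -0.001, -1.0]]
wrist_force: [-11.7, 3.1, 23.8]
opening: 0.0004
grasp_force: 12.2
```

apply_moves(plan=[0,0,1,0,0,0,0.5,0,0,0,0,0,0,0,0,0,0,0,0,0])

```text
time_s: 9.52
eef_pos: [0.4359, -0.1548, 0.0509]
eef_rot: [[-0.999, 0.049, 0.001], [0.049, 0.999, -0.001], [-0.001, -0.001, -1.0]]
wrist_force: [-17.3, 4.9, 42.3]
opening: -0.0001
grasp_force: 20.7
```

The force rises steeply, so it is on the stop. I'll ease the excess, hold about 0.8 s, then lift away.

apply_moves(plan=[0,0,-0.8,0,0,0,0,0,0,0,0,0,0,0,0,0,0,0,0,0])

```text
time_s: 9.93
eef_pos: [0.4359, -0.1547, 0.0513]
eef_rot: [[-0.999, 0.049, 0.001], [0.049, 0.999, -0.001], [-0.001, -0.001, -1.0]]
wrist_force: [-14.9, 4.6, 32.9]
opening: -0.0003
grasp_force: 16.2
```

apply_moves(plan=[0,0,0,0,0,0,0,0,0,0,0,0,0,0,0,0,0,0,0,0])

```text
time_s: 10.35
eef_pos: [0.4359, -0.1548, 0.0513]
eef_rot: [[-0.999, 0.049, 0.001], [0.049, 0.999, -0.001], [-0.001, -0.001, -1.0]]
wrist_force: [-14.3, 3.8, 32.4]
opening: 0.0003
grasp_force: 16.2
```

apply_moves(plan=[0,0,-10,0,0,0,-10,0,0,0,-10,0,0,0,-20,0,0,0,-40,0])

```text
time_s: 10.77
eef_pos: [0.4341, -0.1536, 0.1377]
eef_rot: [[-0.999, 0.049, -0.005], [0.049, 0.999, 0.003], [0.005, 0.003, -1.0]]
wrist_force: [0.4, -0.4, -1.2]
opening: -0.0001
grasp_force: 0.0
```

apply_moves(plan=[0,0,-40,0,0,0,-40,0,15,25,-25,0,16,36,0,0,16,36,0,0])

```text
time_s: 11.18
eef_pos: [0.3931, -0.0548, 0.2462]
eef_rot: [[-0.999, 0.051, 0.002], [0.051, 0.999, -0.001], [-0.002, -0.001, -1.0]]
wrist_force: [0.8, 1.4, -0.9]
opening: -0.0
grasp_force: 0.0
```

apply_moves(plan=[8,39,0,0,0,40,0,0,0,40,0,0,0,40,0,0,0,40,0,0], gripper=50)

```text
time_s: 11.6
eef_pos: [0.3946, 0.1459, 0.2453]
eef_rot: [[-0.999, 0.049, 0.001], [0.049, 0.999, 0.0], [-0.001, 0.0, -1.0]]
wrist_force: [1.6, -0.4, 0.6]
opening: 0.0499
grasp_force: 0.0
```

apply_moves(plan=[0,25,0,0,0,25,0,0,0,0,0,0,0,0,0,0,0,0,0,0])

```text
time_s: 12.02
eef_pos: [0.3975, 0.1935, 0.2447]
eef_rot: [[-0.999, 0.048, -0.0], [0.048, 0.999, -0.0], [0.0, -0.0, -1.0]]
wrist_force: [0.5, 0.2, -0.2]
opening: 0.0502
grasp_force: 0.0
```

Run:
```python
from h import *
print(get_obs()["eef_pos"],yaw())
shot("wrist","w4.png");shot("top","t4.png")
P,I=cloud("wrist");H=P[...,2]
box=lambda x0,x1,y0,y1,z0,z1:(P[...,0]>x0)&(P[...,0]<x1)&(P[...,1]>y0)&(P[...,1]<y1)&(H>z0)&(H<z1)
for n,m in (("fork",box(.33,.55,.15,.33,.008,.07)),("grip",box(.33,.55,.15,.33,.046,.07)&(I.mean(-1)<80)),("mani",box(.54,.72,-.13,.26,.018,.031))):
    q=P[m]; print(n,len(q),len(q) and (cv2.minAreaRect(q[:,:2].astype(np.float32)),np.median(q,0)))
```

```text
[0.39750375 0.1935298  0.24468015] 3.0932209297232207
fork 2190 (((0.3848872482776642, 0.2558358907699585), (0.07182834297418594, 0.16592496633529663), 60.280372619628906), array([0.39658062, 0.23708822, 0.02051889]))
grip 473 (((0.3924314081668854, 0.2390584498643875), (0.014218505471944809, 0.025604773312807083), 85.24232482910156), array([0.39126619, 0.23810518, 0.05687597]))
mani 4336 (((0.6151339411735535, 0.10874028503894806), (0.0801074281334877, 0.3124198913574219), 13.007681846618652), array([0.59535315, 0.15696776, 0.02458062]))
```

View pics/w4.png

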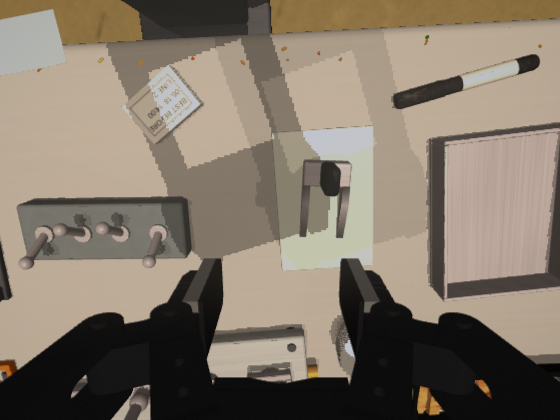

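The wrist view has the fork's grip at (332,175) on the mat, top face 14.2 x 25.6 mm at (0.392, 0.239), yaw -0.083. Grasping it now.

apply_moves(plan=[0,0,0,0.035,5.5,22.5,0,0,5.4,22.5,0,0,0,0,30,0,0,0,30,0])

```text
time_s: 12.53
eef_pos: [0.3912, 0.2398, 0.185]
eef_rot: [[-0.996, 0.084, 0.003], [0.084, 0.996, 0.001], [-0.003, 0.001, -1.0]]
wrist_force: [-0.6, 0.4, -1.7]
opening: 0.0498
grasp_force: 0.0
```

apply_moves(plan=[0,0,30,0,0,0,30,0,0,0,20,0,0,0,0,0,0,0,0,0])

```text
time_s: 12.95
eef_pos: [0.3906, 0.2388, 0.1047]
eef_rot: [[-0.996, 0.085, -0.001], [0.085, 0.996, -0.001], [0.001, -0.001, -1.0]]
wrist_force: [0.7, 0.2, 1.5]
opening: 0.0499
grasp_force: 0.0
```

Run:
```python
from h import *
print(get_obs()["eef_pos"],yaw())
shot("wrist")
P,I=cloud("wrist");H=P[...,2]
box=lambda x0,x1,y0,y1,z0,z1:(P[...,0]>x0)&(P[...,0]<x1)&(P[...,1]>y0)&(P[...,1]<y1)&(H>z0)&(H<z1)
for n,m in (("grip",box(.36,.43,.21,.27,.046,.07)&(I.mean(-1)<80)),):
    q=P[m]; print(n,len(q),len(q) and (cv2.minAreaRect(q[:,:2].astype(np.float32)),np.median(q,0)))
print(delta([.3904,.2393,.048],3.0586))
```

```text
[0.39059629 0.23881377 0.10472599] 3.056584795901021
grip 1345 (((0.39193087816238403, 0.23929418623447418), (0.01394907757639885, 0.02546939067542553), 85.29546356201172), array([0.38965994, 0.23954444, 0.05693162]))
turn -0.002  shift x 0.8 y 0.0 z 57.8
```

apply_moves(plan=[0,0.3,20,0,0,0,20,0,0,0,12,0,0,0,5,0,0,0,0,0])

```text
time_s: 13.42
eef_pos: [0.3911, 0.2398, 0.0482]
eef_rot: [[-0.996, 0.084, 0.0], [0.084, 0.996, 0.0], [-0.0, 0.0, -1.0]]
wrist_force: [0.2, 0.0, -0.1]
opening: 0.0499
grasp_force: 0.0
```

apply_moves(plan=[0,0,0,0,0,0,0,0,0,0,0,0,0,0,0,0,0,0,0,0], gripper=5, newtons=70)

```text
time_s: 13.83
eef_pos: [0.3912, 0.2401, 0.0488]
eef_rot: [[-0.996, 0.084, 0.002], [0.084, 0.996, 0.0], [-0.002, 0.001, -1.0]]
wrist_force: [-2.2, -2.1, 9.4]
opening: 0.0133
grasp_force: 68.9
```

apply_moves(plan=[0,0,0,0,0,0,0,0,0,0,0,0,0,0,0,0,0,0,0,0])

```text
time_s: 14.25
eef_pos: [0.3912, 0.2401, 0.0488]
eef_rot: [[-0.996, 0.084, 0.002], [0.084, 0.997, 0.0], [-0.002, 0.001, -1.0]]
wrist_force: [-3.2, -1.0, 10.3]
opening: 0.0128
grasp_force: 68.9
```

apply_moves(plan=[0,0,-5,0,0,0,-15,0,0,0,-30,0,0,0,-40,0,0,0,-40,0])

```text
time_s: 14.67
eef_pos: [0.3899, 0.2396, 0.1793]
eef_rot: [[-0.996, 0.084, -0.001], [0.084, 0.996, -0.001], [0.001, -0.001, -1.0]]
wrist_force: [2.2, 0.5, -1.7]
opening: 0.0131
grasp_force: 68.3
```

apply_moves(plan=[0,0,-40,0,-10,-10,-30,0,-25,-20,0,0,-28,-22,0,0,-28,-22,0,0])

```text
time_s: 15.08
eef_pos: [0.4758, 0.1576, 0.249]
eef_rot: [[-0.997, 0.083, 0.002], [0.083, 0.997, 0.0], [-0.002, 0.0, -1.0]]
wrist_force: [-0.0, 0.6, -1.2]
opening: 0.0135
grasp_force: 68.4
```

apply_moves(plan=[-28,-22,0,0,-28,-22,0,0,-28,-22,0,0,-28,-23,0,0,0,0,0,-0.065])

```text
time_s: 15.5
eef_pos: [0.5823, 0.0562, 0.2471]
eef_rot: [[-1.0, 0.023, -0.0], [0.023, 1.0, -0.001], [0.0, -0.001, -1.0]]
wrist_force: [1.5, 0.7, -0.7]
opening: 0.0132
grasp_force: 68.7
```

apply_moves(plan=[0,0,0,-0.065,0,0,0,0,0,0,0,0,0,0,0,0,0,0,0,0])

```text
time_s: 15.92
eef_pos: [0.5791, 0.0608, 0.248]
eef_rot: [[-0.999, -0.045, 0.0], [-0.045, 0.999, -0.0], [-0.0, -0.0, -1.0]]
wrist_force: [0.3, 0.5, -1.9]
opening: 0.0131
grasp_force: 68.6
```

Run:
```python
from h import *
o=get_obs();print(o["eef_pos"],yaw(),o["opening"],o["wrist_force"])
d,E=shot("wrist","w5.png");print(np.array(d["T_tool_cam"]).round(3).tolist())
P,I=cloud("wrist");H=P[...,2]
pe=o["eef_pos"];R=np.array(o["eef_rot"]);Q=(P-pe)@R
near=(Q[...,2]<.09)
box=lambda x0,x1,y0,y1,z0,z1:(P[...,0]>x0)&(P[...,0]<x1)&(P[...,1]>y0)&(P[...,1]<y1)&(H>z0)&(H<z1)
q=P[box(.55,.72,-.10,.24,.021,.029)];print("mani",len(q),cv2.minAreaRect(q[:,:2].astype(np.float32)),np.median(q[:,2]))
for i,c in enumerate([(.616,.171),(.62,.099),(.623,.027),(.627,-.045)]):
    m=box(c[0]-.03,c[0]+.03,c[1]-.035,c[1]+.035,.072,.092);q=P[m]
    print(i+1,"tip",len(q),len(q) and (q.mean(0).round(4), cv2.minAreaRect(q[:,:2].astype(np.float32))))
    m=box(c[0]-.03,c[0]+.03,c[1]-.035,c[1]+.035,.038,.05);q=P[m]
    print("   clip",len(q),len(q)>20 and cv2.minAreaRect(q[:,:2].astype(np.float32)))
# fork in tool frame
for nm,m in (("grip/bridge",(Q[...,2]<.045)&(Q[...,2]>-.02)&(abs(Q[...,1])<.03)&(abs(Q[...,0])<.03)),("tines",(Q[...,2]<.05)&(Q[...,2]>0.02)&(abs(Q[...,1])<.03)&(Q[...,0]<-.012)&(Q[...,0]>-.09))):
    q=Q[m];print(nm,len(q),len(q)>20 and (cv2.minAreaRect(q[:,:2].astype(np.float32)),q.min(0),q.max(0)))
```

```text
[0.57907713 0.06078688 0.24797163] -3.0964311930469846 0.013072585148797946 [ 0.33911161  0.48173073 -1.92575742]
[[0.0, 0.96, 0.28, 0.072], [1.0, -0.001, 0.001, 0.001], [0.001, 0.28, -0.96, -0.12], [0.0, 0.0, 0.0, 1.0]]
mani 20983 ((0.6313767433166504, 0.06400184333324432), (0.10936824977397919, 0.32355359196662903), 2.605764627456665) 0.02463988557467528
1 tip 220 (array([0.6204, 0.1699, 0.0818]), ((0.6214154362678528, 0.17114092409610748), (0.011616796255111694, 0.01117491815239191), 70.00326538085938))
   clip 1248 ((0.6216564774513245, 0.17115749418735504), (0.03656001389026642, 0.04816208779811859), 4.822694778442383)
2 tip 0 0
   clip 64 ((0.620002031326294, 0.09978450834751129), (0.019182639196515083, 0.00946864578872919), 87.36734771728516)
3 tip 0 0
   clip 57 ((0.6227248907089233, 0.02779546007514), (0.008466090075671673, 0.019036194309592247), 0.9040813446044922)
4 tip 221 (array([ 0.6302, -0.0428,  0.082 ]), ((0.6314796209335327, -0.04379337280988693), (0.01124830823391676, 0.011373065412044525), 81.22289276123047))
   clip 1212 ((0.6313033103942871, -0.04415479302406311), (0.03572207689285278, 0.04851457476615906), 2.0912468433380127)
grip/bridge 9050 (((6.135553121566772e-05, 0.001010991632938385), (0.05235975608229637, 0.027730299159884453), 89.91124725341797), array([-0.01380164, -0.02518013, -0.01999756]), array([0.01394911, 0.02718024, 0.04494858]))
tines 0 False
```

View pics/w5.png

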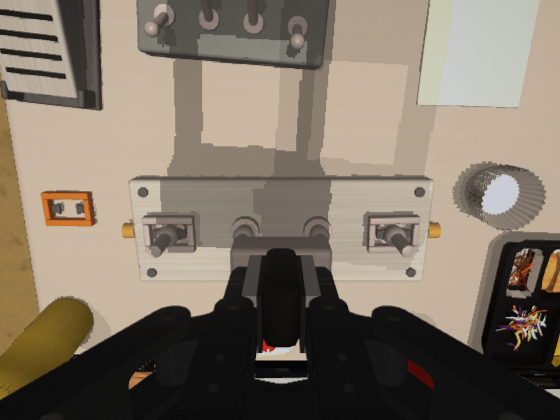

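The wrist view has rod 1 at about (400,235), rod 4 at (165,240), and a clip round each. The fork's bridge is centred at (281,250). Now the fork's place in the hand.

Run:
```python
from h import *
o=get_obs()
P,I=cloud("wrist");Q=(P-o["eef_pos"])@np.array(o["eef_rot"])
sub=Q[236:264,225:338];k=(sub[...,2]<.06)
q=sub[k];print(len(q),q.min(0),q.max(0),np.median(q,0))
for r in range(236,266,4):
    w=Q[r,220:345];c=np.where(w[:,2]<.06)[0]
    if len(c): print(r,220+c.min(),220+c.max(),w[c.min()].round(4),w[c.max()].round(4))
# bridge rear face line x vs y
top=sub[k&(sub[...,2]>.033)]
A=np.c_[top[:,1],np.ones(len(top))];print("slope",np.linalg.lstsq(A,top[:,0],rcond=None)[0])
```

```text
2714 [ 0.00237786 -0.02230762  0.00948083] [0.01224602 0.02368998 0.04535839] [0.01023903 0.00044923 0.02878473]
236 237 283 [ 0.0104 -0.0204  0.0438] [0.0103 0.0019 0.0442]
240 234 327 [ 0.0093 -0.0216  0.0413] [0.0096 0.0229 0.0406]
244 232 328 [ 0.01   -0.0216  0.0343] [0.0098 0.0226 0.0349]
248 231 330 [ 0.0095 -0.0217  0.0309] [0.0094 0.0231 0.0311]
252 230 331 [ 0.0081 -0.022   0.0295] [0.008  0.0234 0.0298]
256 230 331 [ 0.0061 -0.0221  0.0296] [0.006  0.0235 0.0299]
260 230 331 [ 0.004  -0.0222  0.03  ] [0.0042 0.0235 0.0295]
264 230 330 [ 0.0021 -0.0222  0.0298] [0.0027 0.023  0.0285]
slope [-0.00395437  0.01028789]
```

apply_moves(plan=[14.5,26.8,0,0,14.5,26.8,0,0,14.5,26.9,0,0,14.6,26.9,0,0,0,0,30,0])

```text
time_s: 16.38
eef_pos: [0.5157, 0.1692, 0.2228]
eef_rot: [[-0.999, -0.049, 0.008], [-0.048, 0.999, 0.003], [-0.008, 0.002, -1.0]]
wrist_force: [1.6, -0.5, -1.1]
opening: 0.0133
grasp_force: 68.7
```

apply_moves(plan=[0,0,40,0,0,0,40,0,0,0,38,0,0,0,15,0,0,0,0,0])

```text
time_s: 16.8
eef_pos: [0.5142, 0.1649, 0.0809]
eef_rot: [[-0.999, -0.046, -0.006], [-0.046, 0.999, -0.001], [0.006, -0.001, -1.0]]
wrist_force: [-0.1, 0.2, -2.7]
opening: 0.013
grasp_force: 68.6
```

Run:
```python
from h import *
o=get_obs();print(o["eef_pos"],yaw(),o["wrist_force"])
print(delta([.5161,.1657,.0712],-3.0956))
shot("side")
P,I=cloud("side");u,v=proj("side",[.6,.17,.03]);print(u,v);u,v=int(u),int(v)
cv2.imwrite("pics/s6.png",cv2.resize(I[v-50:v+30,u-70:u+50],None,fx=6,fy=6,interpolation=cv2.INTER_CUBIC)[:,:,::-1])
```

```text
[0.5141582  0.16490659 0.08094238] -3.095755141015589 [-0.1311801   0.18527896 -2.71169678]
turn -0.000  shift x -2.0 y 0.7 z 9.7
277.04216880410246 205.40630741295257
```

View pics/s6.png

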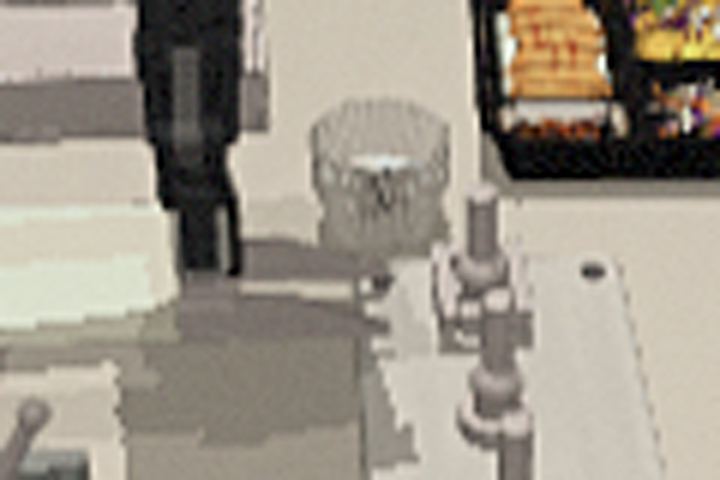

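The side crop shows the tine tips at (385,285–325), level over the manifold's near edge and in line with rod 1. Lowering onto the top.

apply_moves(plan=[0,0.4,5,0,0,0,2.5,0,0,0,1.5,0,0,0,0,0,0,0,0,0])

```text
time_s: 17.27
eef_pos: [0.5165, 0.1655, 0.0762]
eef_rot: [[-0.999, -0.046, 0.001], [-0.046, 0.999, 0.0], [-0.001, 0.0, -1.0]]
wrist_force: [-0.3, -0.5, -1.4]
opening: 0.0125
grasp_force: 68.7
```

Run:
```python
from h import *
o=get_obs();print(o["eef_pos"],yaw(),o["wrist_force"])
print(delta([.5161,.1657,.0712],-3.0956))
```

```text
[0.51652663 0.16548121 0.07621698] -3.09543025250786 [-0.26594365 -0.46883529 -1.40961156]
turn 0.000  shift x 0.4 y 0.2 z 5.0
```

apply_moves(plan=[0,0.1,2,0,0,0,1.5,0,0,0,0.7,0,0,0,0,0,0,0,0,0])

```text
time_s: 17.68
eef_pos: [0.5162, 0.1655, 0.0713]
eef_rot: [[-0.999, -0.046, -0.0], [-0.046, 0.999, -0.0], [0.0, -0.0, -1.0]]
wrist_force: [-0.9, 0.0, -2.0]
opening: 0.0131
grasp_force: 68.7
```

apply_moves(plan=[0,0,0.8,0,0,0,0,0,0,0,0,0,0,0,0,0,0,0,0,0])

```text
time_s: 18.1
eef_pos: [0.5163, 0.1655, 0.0707]
eef_rot: [[-0.999, -0.046, 0.0], [-0.046, 0.999, -0.0], [-0.0, -0.0, -1.0]]
wrist_force: [-0.6, -0.8, 1.9]
opening: 0.0128
grasp_force: 69.5
```

apply_moves(plan=[-8,0,0,0,-8,0,0,0,-8,0,0,0,-8,0,0,0,-6,0,0,0])

```text
time_s: 18.52
eef_pos: [0.5551, 0.1673, 0.0708]
eef_rot: [[-0.999, -0.046, -0.0], [-0.046, 0.999, -0.0], [0.0, -0.0, -1.0]]
wrist_force: [-9.6, -0.2, 13.0]
opening: 0.0127
grasp_force: 70.8
```

apply_moves(plan=[-4,0,0,0,-4,0,0,0,-4,0,0,0,-4,0,0,0,0,0,0,0])

```text
time_s: 18.93
eef_pos: [0.5708, 0.1681, 0.0708]
eef_rot: [[-0.999, -0.046, -0.001], [-0.046, 0.999, -0.0], [0.001, 0.0, -1.0]]
wrist_force: [-4.2, -0.3, 8.9]
opening: 0.0132
grasp_force: 70.6
```

apply_moves(plan=[-3,0,0,0,-3,0,0,0,-3,0,0,0,-3,0,0,0,0,0,0,0])

```text
time_s: 19.35
eef_pos: [0.5829, 0.1687, 0.0709]
eef_rot: [[-0.999, -0.046, -0.0], [-0.046, 0.999, 0.0], [0.0, 0.0, -1.0]]
wrist_force: [-4.7, -1.1, 8.0]
opening: 0.0128
grasp_force: 70.3
```

apply_moves(plan=[-2,0,0,0,-2,0,0,0,-1.5,0,0,0,0,0,0,0,0,0,0,0])

```text
time_s: 19.77
eef_pos: [0.5884, 0.1689, 0.0709]
eef_rot: [[-0.999, -0.046, 0.0], [-0.046, 0.999, 0.0], [-0.0, 0.0, -1.0]]
wrist_force: [-3.6, -0.2, 6.8]
opening: 0.0131
grasp_force: 70.2
```

```bash
cat > clipview.py <<'E'
from h import *
import sys
x,y,fn=float(sys.argv[1]),float(sys.argv[2]),sys.argv[3]
o=get_obs();print(o["eef_pos"],yaw(),o["wrist_force"])
shot("side");P,I=cloud("side");u,v=map(int,proj("side",[x,y,.05]))
cv2.imwrite("pics/"+fn,cv2.resize(I[v-35:v+30,u-60:u+50],None,fx=6,fy=6,interpolation=cv2.INTER_CUBIC)[:,:,::-1])
W=P[v-30:v+30,u-30:u+30].reshape(-1,3);k=(abs(W[:,0]-x)<.022)&(abs(W[:,1]-y)<.03)&(np.hypot(W[:,0]-x,W[:,1]-y)>.011)
print(np.histogram(W[k,2],np.arange(.02,.09,.004)))
E
python3 clipview.py .621 .1705 s7.png
```

```text
[0.58835048 0.16886646 0.07086326] -3.095495678923114 [-3.59700321 -0.1580291   6.75531433]
(array([18, 33, 20, 25, 15, 32, 22, 53, 61,  3,  3,  4,  2,  2,  1,  0,  0]), array([0.02 , 0.024, 0.028, 0.032, 0.036, 0.04 , 0.044, 0.048, 0.052,
       0.056, 0.06 , 0.064, 0.068, 0.072, 0.076, 0.08 , 0.084, 0.088]))
```

View pics/s7.png

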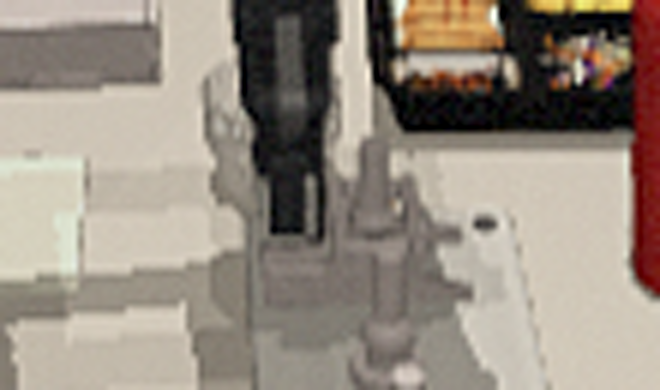

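The tines pass under the clip on both sides of the rod (tips at (460,235) and (470,290)), and the clip's top is at about z = 0.055. I'll go the last 3 mm to x = 28.

apply_moves(plan=[-1,0,0,0,-1,0,0,0,-1,0,0,0,0,0,0,0,0,0,0,0])

```text
time_s: 20.23
eef_pos: [0.5908, 0.1691, 0.0708]
eef_rot: [[-0.999, -0.046, -0.001], [-0.046, 0.999, -0.0], [0.001, -0.0, -1.0]]
wrist_force: [-9.4, -0.7, 9.9]
opening: 0.0131
grasp_force: 70.7
```

```bash
python3 clipview.py .621 .1705 s8.png
```

```text
[0.59082732 0.16905215 0.07083314] -3.0953481616225553 [-9.44425944 -0.6743127   9.93490648]
(array([15, 29, 24, 19, 23, 33, 16, 41, 80,  5,  3,  4,  6,  2,  2,  0,  0]), array([0.02 , 0.024, 0.028, 0.032, 0.036, 0.04 , 0.044, 0.048, 0.052,
       0.056, 0.06 , 0.064, 0.068, 0.072, 0.076, 0.08 , 0.084, 0.088]))
```

apply_moves(plan=[1.5,0,0,0,0,0,-1,0,0,0,-1,0,0,0,-1,0,0,0,-1,0])

```text
time_s: 20.7
eef_pos: [0.5892, 0.1689, 0.0744]
eef_rot: [[-0.999, -0.046, -0.001], [-0.046, 0.999, -0.0], [0.001, -0.0, -1.0]]
wrist_force: [-0.9, 0.1, -2.5]
opening: 0.0125
grasp_force: 68.7
```

```bash
python3 clipview.py .621 .1705 s9.png
```

```text
[0.58920261 0.1688646  0.07438114] -3.095470147038645 [-0.86909475  0.09121605 -2.47457946]
(array([18, 26, 19, 21, 22, 20, 35, 15, 69, 40, 34,  3,  4,  5,  3,  0,  0]), array([0.02 , 0.024, 0.028, 0.032, 0.036, 0.04 , 0.044, 0.048, 0.052,
       0.056, 0.06 , 0.064, 0.068, 0.072, 0.076, 0.08 , 0.084, 0.088]))
```

View pics/s9.png

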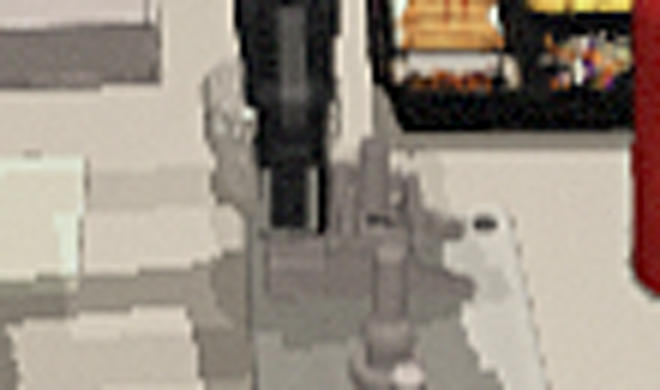

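The clip on rod 1 has now sprung up and sits loose and tilted round the tip (tops up to 0.064). I'll withdraw and move over to rod 4.

apply_moves(plan=[5,0,0,0,10,0,0,0,15,0,0,0,20,0,0,0,22.5,0,-10,0])

```text
time_s: 21.17
eef_pos: [0.5145, 0.1653, 0.0828]
eef_rot: [[-0.999, -0.046, -0.003], [-0.046, 0.999, -0.001], [0.003, -0.0, -1.0]]
wrist_force: [0.1, -0.5, -2.4]
opening: 0.013
grasp_force: 68.7
```

apply_moves(plan=[0,-35,0,0,0,-36,0,0,0,-36,0,0,0,-36,0,0,0,-36,0,0])

```text
time_s: 21.58
eef_pos: [0.5239, -0.0145, 0.0847]
eef_rot: [[-0.999, -0.047, 0.0], [-0.047, 0.999, -0.0], [-0.0, -0.0, -1.0]]
wrist_force: [1.2, 0.7, -2.3]
opening: 0.0127
grasp_force: 68.8
```

apply_moves(plan=[0,-20,0,0,0,-16,0,0,0,0,0,0,0,0,0,0,0,0,0,0])

```text
time_s: 22.0
eef_pos: [0.5261, -0.0486, 0.0846]
eef_rot: [[-0.999, -0.046, -0.0], [-0.046, 0.999, 0.0], [0.0, 0.0, -1.0]]
wrist_force: [-0.3, -0.1, -1.1]
opening: 0.0131
grasp_force: 69.0
```

```bash
python3 clipview.py .621 .1705 s10.png; python3 -c "
from h import *
print(delta([.5261,-.0496,.0715],-3.0956))"
```

```text
[ 0.52614948 -0.04862328  0.08455885] -3.0954203406890035 [-0.34567481 -0.1254415  -1.08806191]
(array([43, 79,  8,  4,  1,  0,  7, 14, 66, 26, 29,  1,  0,  0,  0,  0,  0]), array([0.02 , 0.024, 0.028, 0.032, 0.036, 0.04 , 0.044, 0.048, 0.052,
       0.056, 0.06 , 0.064, 0.068, 0.072, 0.076, 0.08 , 0.084, 0.088]))
turn 0.001  shift x 0.2 y -1.2 z 13.1
```

apply_moves(plan=[0,-1,8,0,0,0,4,0,0,0,1,0,0,0,0,0,0,0,0,0])

```text
time_s: 22.47
eef_pos: [0.5266, -0.0499, 0.0713]
eef_rot: [[-0.999, -0.047, -0.0], [-0.047, 0.999, 0.0], [0.0, 0.0, -1.0]]
wrist_force: [-0.0, -0.1, -2.1]
opening: 0.0126
grasp_force: 68.9
```

apply_moves(plan=[0,0,0.7,0,0,0,0,0,0,0,0,0,0,0,0,0,0,0,0,0])

```text
time_s: 22.88
eef_pos: [0.5268, -0.0502, 0.0709]
eef_rot: [[-0.999, -0.046, 0.0], [-0.046, 0.999, -0.0], [-0.0, -0.0, -1.0]]
wrist_force: [-0.0, 0.8, -0.4]
opening: 0.0131
grasp_force: 69.1
```

apply_moves(plan=[-8,0,0,0,-8,0,0,0,-8,0,0,0,-8,0,0,0,-6,0,0,0])

```text
time_s: 23.3
eef_pos: [0.5657, -0.0484, 0.0708]
eef_rot: [[-0.999, -0.046, -0.0], [-0.046, 0.999, -0.0], [0.0, -0.0, -1.0]]
wrist_force: [-4.9, -0.6, 5.5]
opening: 0.0133
grasp_force: 70.0
```

apply_moves(plan=[-4,0,0,0,-4,0,0,0,-4,0,0,0,-4,0,0,0,0,0,0,0])

```text
time_s: 23.72
eef_pos: [0.5812, -0.0477, 0.0709]
eef_rot: [[-0.999, -0.046, -0.0], [-0.046, 0.999, -0.0], [0.0, -0.0, -1.0]]
wrist_force: [-0.5, -0.7, 1.0]
opening: 0.0133
grasp_force: 69.5
```

apply_moves(plan=[-4,0,0,0,-4,0,0,0,-4,0,0,0,-3,0,0,0,-2,0,0,0])

```text
time_s: 24.13
eef_pos: [0.598, -0.0469, 0.0709]
eef_rot: [[-0.999, -0.046, 0.0], [-0.046, 0.999, -0.0], [-0.0, -0.0, -1.0]]
wrist_force: [-3.2, -0.8, 3.0]
opening: 0.0129
grasp_force: 69.6
```

apply_moves(plan=[-1,0,0,0,0,0,0,0,0,0,0,0,0,0,0,0,0,0,0,0])

```text
time_s: 24.55
eef_pos: [0.5986, -0.0469, 0.0709]
eef_rot: [[-0.999, -0.046, 0.0], [-0.046, 0.999, -0.0], [-0.0, -0.0, -1.0]]
wrist_force: [1.0, -0.5, -2.1]
opening: 0.0132
grasp_force: 69.2
```

```bash
python3 clipview.py .631 -.0448 s11.png
```

```text
[ 0.59862974 -0.04688051  0.07088503] -3.0953925775773046 [ 0.98208268 -0.47974831 -2.09214082]
(array([ 34,  68,  39,  45,  45,  48,  40,  80, 139,   3,   4,   3,   1,
         0,   0,   0,   0]), array([0.02 , 0.024, 0.028, 0.032, 0.036, 0.04 , 0.044, 0.048, 0.052,
       0.056, 0.06 , 0.064, 0.068, 0.072, 0.076, 0.08 , 0.084, 0.088]))
```

apply_moves(plan=[-1,0,0,0,-0.5,0,0,0,0,0,0,0,0,0,0,0,0,0,0,0])

```text
time_s: 25.02
eef_pos: [0.6001, -0.0468, 0.0709]
eef_rot: [[-0.999, -0.046, -0.0], [-0.046, 0.999, -0.0], [0.0, -0.0, -1.0]]
wrist_force: [0.4, -0.8, 0.6]
opening: 0.013
grasp_force: 69.3
```

apply_moves(plan=[0,0,-1,0,0,0,-1,0,0,0,-1,0,0,0,-1,0,0,0,0,0])

```text
time_s: 25.43
eef_pos: [0.6003, -0.0468, 0.0752]
eef_rot: [[-0.999, -0.046, 0.0], [-0.046, 0.999, -0.0], [-0.0, -0.0, -1.0]]
wrist_force: [-0.4, 0.7, -2.2]
opening: 0.0127
grasp_force: 68.9
```

```bash
python3 clipview.py .631 -.0448 s12.png
```

```text
[ 0.60026735 -0.04683922  0.07516689] -3.095419718391283 [-0.3708724   0.65062424 -2.16893875]
(array([40, 68, 31, 39, 42, 39, 74, 45, 87, 44, 60, 13,  5,  4,  0,  0,  0]), array([0.02 , 0.024, 0.028, 0.032, 0.036, 0.04 , 0.044, 0.048, 0.052,
       0.056, 0.06 , 0.064, 0.068, 0.072, 0.076, 0.08 , 0.084, 0.088]))
```

apply_moves(plan=[5,0,0,0,10,0,0,0,18,0,0,0,20,0,0,0,22,0,-10,0])

```text
time_s: 25.9
eef_pos: [0.5229, -0.05, 0.0832]
eef_rot: [[-0.999, -0.046, -0.003], [-0.046, 0.999, 0.001], [0.003, 0.001, -1.0]]
wrist_force: [0.7, 0.8, -2.7]
opening: 0.0129
grasp_force: 68.9
```

apply_moves(plan=[0,0,-30,0.065,0,0,-40,0.066,0,0,-40,0,0,0,0,0,0,0,0,0])

```text
time_s: 26.32
eef_pos: [0.5253, -0.0504, 0.197]
eef_rot: [[-0.996, 0.084, 0.004], [0.084, 0.996, -0.001], [-0.004, -0.001, -1.0]]
wrist_force: [-0.2, -0.4, -2.7]
opening: 0.0129
grasp_force: 69.2
```

```bash
python3 clipview.py .631 -.0448 s13.png
python3 - <<'E'
from h import *
print(delta([.3912,.2401,.0490],3.0566))
shot("top"); P,I=cloud("top");H=P[...,2]
c=I.astype(int)
for n,b in (("mat",(.3,.56,.15,.33,-.01,.012)),("tray",(.33,.56,.31,.52,.026,.043))):
    m=(P[...,0]>b[0])&(P[...,0]<b[1])&(P[...,1]>b[2])&(P[...,1]<b[3])&(H>b[4])&(H<b[5])
    if n=="mat": m&=(c[...,2]>c[...,0]-8)&(c.mean(-1)>120)
    q=P[m];print(n,len(q),cv2.minAreaRect(q[:,:2].astype(np.float32)),np.median(q,0))
E
```

```text
[ 0.5252924  -0.05043351  0.19697029] 3.0570105582194653 [-0.16527099 -0.36260097 -2.72885881]
(array([ 94, 187,  18,  20,   0,   2,  19,  36,  86,  51,  50,   7,   0,
         0,   0,   0,   0]), array([0.02 , 0.024, 0.028, 0.032, 0.036, 0.04 , 0.044, 0.048, 0.052,
       0.056, 0.06 , 0.064, 0.068, 0.072, 0.076, 0.08 , 0.084, 0.088]))
turn 0.000  shift x 157.7 y 278.0 z 146.0
mat 2691 ((0.425253689289093, 0.23671914637088776), (0.14959360659122467, 0.10070358216762543), 1.2808895111083984) [0.42423215 0.23659847 0.00366285]
tray 629 ((0.44225233793258667, 0.41298907995224), (0.1649259477853775, 0.13108423352241516), 4.2979841232299805) [0.43949226 0.42440668 0.03462008]
```

apply_moves(plan=[17,30,0,0,17,30,0,0,17,30,0,0,17,30,0,0,17,30,0,0])

```text
time_s: 26.83
eef_pos: [0.4514, 0.1075, 0.1931]
eef_rot: [[-0.996, 0.085, -0.003], [0.085, 0.996, -0.0], [0.003, -0.0, -1.0]]
wrist_force: [0.1, 0.4, -1.3]
opening: 0.0127
grasp_force: 69.1
```

apply_moves(plan=[17,30,0,0,17,30,0,0,17,30,0,0,16.7,30,0,0,5,8,0,0])

```text
time_s: 27.25
eef_pos: [0.389, 0.2429, 0.1933]
eef_rot: [[-0.997, 0.082, -0.003], [0.082, 0.997, 0.0], [0.003, -0.0, -1.0]]
wrist_force: [0.4, 0.1, -2.8]
opening: 0.013
grasp_force: 69.2
```

apply_moves(plan=[0,0,30,0,0,0,40,0,0,0,40,0,0,0,20,0,0,0,5,0])

```text
time_s: 27.67
eef_pos: [0.3888, 0.2387, 0.0551]
eef_rot: [[-0.996, 0.085, -0.007], [0.085, 0.996, -0.003], [0.007, -0.004, -1.0]]
wrist_force: [-0.4, 0.0, -2.3]
opening: 0.0131
grasp_force: 69.1
```

apply_moves(plan=[0,0,4,0,0,0,2,0,0,0,2,0,0,0,0,0,0,0,0,0])

```text
time_s: 28.08
eef_pos: [0.3921, 0.2402, 0.0528]
eef_rot: [[-0.996, 0.085, 0.001], [0.085, 0.996, 0.0], [-0.001, 0.001, -1.0]]
wrist_force: [0.1, -0.2, -2.0]
opening: 0.0131
grasp_force: 69.1
```

apply_moves(plan=[0,0,1.5,0,0,0,1,0,0,0,0.8,0,0,0,0,0,0,0,0,0])

```text
time_s: 28.5
eef_pos: [0.3917, 0.2401, 0.0488]
eef_rot: [[-0.996, 0.085, 0.0], [0.085, 0.996, 0.0], [-0.0, 0.0, -1.0]]
wrist_force: [-0.8, -1.0, 3.8]
opening: 0.0131
grasp_force: 69.9
```

apply_moves(plan=[0,0,0.5,0,0,0,0,0,0,0,0,0,0,0,0,0,0,0,0,0])

```text
time_s: 28.92
eef_pos: [0.3917, 0.2401, 0.0488]
eef_rot: [[-0.996, 0.085, 0.0], [0.085, 0.996, -0.0], [-0.0, -0.0, -1.0]]
wrist_force: [-6.2, -3.6, 15.6]
opening: 0.0131
grasp_force: 72.0
```

apply_moves(plan=[0,0,-0.4,0,0,0,0,0,0,0,0,0,0,0,0,0,0,0,0,0], gripper=50)

```text
time_s: 29.33
eef_pos: [0.3916, 0.2401, 0.0484]
eef_rot: [[-0.996, 0.085, -0.0], [0.085, 0.996, -0.0], [0.0, -0.0, -1.0]]
wrist_force: [0.4, 0.2, 0.1]
opening: 0.0502
grasp_force: 0.0
```

apply_moves(plan=[0,0,-10,0,0,0,-20,0,0,0,-40,0,0,0,-40,0,0,0,-40,0])

```text
time_s: 29.75
eef_pos: [0.3911, 0.2399, 0.201]
eef_rot: [[-0.996, 0.085, -0.0], [0.085, 0.996, -0.0], [0.0, -0.0, -1.0]]
wrist_force: [1.2, 0.8, -0.1]
opening: 0.05
grasp_force: 0.0
```

apply_moves(plan=[0,0,-40,0.12,0,0,-12,0.12,0,0,0,0.12,0,0,0,0.12,0,0,0,0.12], gripper=62)

```text
time_s: 30.17
eef_pos: [0.3915, 0.24, 0.2516]
eef_rot: [[-0.771, 0.637, 0.001], [0.637, 0.771, 0.0], [-0.001, 0.001, -1.0]]
wrist_force: [0.4, 0.6, -0.2]
opening: 0.0622
grasp_force: 0.0
```

apply_moves(plan=[0,0,0,0.12,0,0,0,0.12,0,0,0,0.12,0,0,0,0.12,0,0,0,0.12])

```text
time_s: 30.58
eef_pos: [0.3915, 0.24, 0.2513]
eef_rot: [[-0.276, 0.961, 0.0], [0.961, 0.276, 0.0], [-0.0, 0.0, -1.0]]
wrist_force: [0.2, -0.2, 0.4]
opening: 0.0617
grasp_force: 0.0
```

apply_moves(plan=[0,0,0,0.12,0,0,0,0.12,0,0,0,0,-6,30,0,0,-6,36,0,0])

```text
time_s: 31.0
eef_pos: [0.4578, 0.2314, 0.2519]
eef_rot: [[-0.053, 0.999, 0.002], [0.999, 0.053, 0.001], [0.001, 0.002, -1.0]]
wrist_force: [0.8, 0.7, 0.8]
opening: 0.0623
grasp_force: 0.0
```

apply_moves(plan=[-6,40,0,0,-6,40,0,0,-6,40,0,0,-7,40,0,0,0,0,0,0])

```text
time_s: 31.42
eef_pos: [0.6241, 0.2117, 0.2477]
eef_rot: [[-0.048, 0.999, -0.002], [0.999, 0.048, -0.001], [-0.001, -0.002, -1.0]]
wrist_force: [-0.5, -0.7, -1.8]
opening: 0.062
grasp_force: 0.0
```

apply_moves(plan=[0,0,0,0,0,0,0,0,0,0,0,0,0,0,0,0,0,0,0,0])

```text
time_s: 31.83
eef_pos: [0.6184, 0.2139, 0.2515]
eef_rot: [[-0.047, 0.999, 0.001], [0.999, 0.047, 0.0], [0.0, 0.001, -1.0]]
wrist_force: [0.7, -0.1, -0.4]
opening: 0.062
grasp_force: 0.0
```

```bash
cat > clipm.py <<'E'
from h import *
import sys
x,y,fn=float(sys.argv[1]),float(sys.argv[2]),sys.argv[3]
o=get_obs();print(o["eef_pos"],yaw(),o["wrist_force"])
shot("wrist",fn);P,I=cloud("wrist");H=P[...,2]
r=np.hypot(P[...,0]-x,P[...,1]-y)
t=P[(r<.02)&(H>.072)&(H<.09)];print("tip",len(t),t.mean(0),len(t) and cv2.minAreaRect(t[:,:2].astype(np.float32))[0])
q=P[(r<.045)&(r>.0135)&(H>.042)&(H<.072)]
A=np.c_[q[:,:2]-[x,y],np.ones(len(q))];k=np.linalg.lstsq(A,q[:,2],rcond=None)[0]
for _ in range(5):
    g=abs(A@k-q[:,2])<.003;k=np.linalg.lstsq(A[g],q[g,2],rcond=None)[0]
print("clip",len(q),g.sum(),cv2.minAreaRect(q[:,:2].astype(np.float32)),"plane",k.round(4),q[:,2].min(),q[:,2].max())
E
python3 clipm.py .621 .1705 w14.png
python3 - <<'E'
from h import *
shot("top"); P,I=cloud("top");H=P[...,2];c=I.astype(int)
m=(P[...,0]>.3)&(P[...,0]<.56)&(P[...,1]>.15)&(P[...,1]<.33)&(H>.046)&(H<.07)&(c.mean(-1)<90)
q=P[m];print("fork grip",len(q),cv2.minAreaRect(q[:,:2].astype(np.float32)),np.median(q,0))
E
```

```text
[0.61837175 0.21387358 0.25154222] 1.618135688822215 [ 0.72390263 -0.12261322 -0.41742026]
tip 192 [0.6219841  0.17351458 0.08254222] (0.6220637559890747, 0.17229554057121277)
clip 1197 970 ((0.6237289905548096, 0.17226050794124603), (0.03654962033033371, 0.04810560122132301), 2.5925657749176025) plane [-0.2475 -0.0181  0.0592] 0.04668237840577072 0.06455635084789257
fork grip 4 ((0.554222583770752, 0.2736883759498596), (0.0011964829172939062, 0.014006770215928555), 7.711310386657715) [0.55390684 0.27506337 0.04845737]
```

View pics/w14.png

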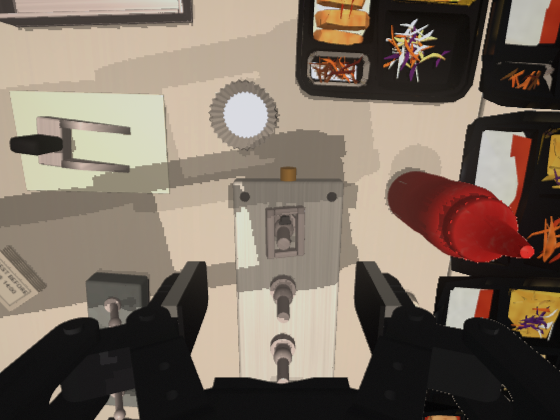

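The wrist view shows clip 1 loose and slightly tilted round rod 1 at (285,232), and the fork standing on its mat. Now I take the clip across x.

apply_moves(plan=[-15,0.5,0,0,-15,0.5,0,0,-13.5,0.6,0,0,0,0,20,0,0,0,35,0])

```text
time_s: 32.35
eef_pos: [0.6244, 0.1682, 0.1987]
eef_rot: [[-0.044, 0.999, 0.007], [0.999, 0.044, 0.001], [0.0, 0.007, -1.0]]
wrist_force: [1.5, 0.5, 0.7]
opening: 0.062
grasp_force: 0.0
```

apply_moves(plan=[0,0,40,0,0,0,40,0,0,0,20,0,0,0,0,0,0,0,0,0])

```text
time_s: 32.77
eef_pos: [0.6227, 0.1691, 0.0955]
eef_rot: [[-0.045, 0.999, -0.001], [0.999, 0.045, -0.0], [-0.0, -0.001, -1.0]]
wrist_force: [1.3, -0.4, 0.8]
opening: 0.0616
grasp_force: 0.0
```

```bash
python3 -c "
from h import *
print(get_obs()['eef_pos'],delta([.622,.1705,.06]))"
```

```text
[0.62267407 0.16909727 0.09551357] turn -0.000  shift x 1.4 y -0.6 z 35.5
```

apply_moves(plan=[1,0,10,0,0,0,12,0,0,0,8,0,0,0,5,0,0,0,0,0])

```text
time_s: 33.18
eef_pos: [0.6222, 0.1711, 0.0593]
eef_rot: [[-0.046, 0.999, -0.002], [0.999, 0.046, -0.0], [-0.0, -0.002, -1.0]]
wrist_force: [-0.5, 0.5, 0.2]
opening: 0.062
grasp_force: 0.0
```

apply_moves(plan=[0,0,0,0,0,0,0,0,0,0,0,0,0,0,0,0,0,0,0,0], gripper=30, newtons=40)

```text
time_s: 33.6
eef_pos: [0.6231, 0.1712, 0.0611]
eef_rot: [[-0.046, 0.999, 0.001], [0.999, 0.046, 0.0], [0.0, 0.001, -1.0]]
wrist_force: [3.3, 0.6, 3.2]
opening: 0.0352
grasp_force: 39.8
```

apply_moves(plan=[0,0,0,0,0,0,-3,0,0,0,-5,0,0,0,-8,0,0,0,0,0])

```text
time_s: 34.02
eef_pos: [0.623, 0.1712, 0.0783]
eef_rot: [[-0.046, 0.999, 0.001], [0.999, 0.046, 0.0], [0.0, 0.001, -1.0]]
wrist_force: [-0.2, -0.3, -0.6]
opening: 0.0352
grasp_force: 40.2
```

apply_moves(plan=[0,0,-20,0,0,0,-35,0,0,0,-40,0,0,0,-35,0,31,-18.9,0,0])

```text
time_s: 34.43
eef_pos: [0.6061, 0.1983, 0.2141]
eef_rot: [[-0.042, 0.999, 0.01], [0.999, 0.042, 0.0], [-0.0, 0.01, -1.0]]
wrist_force: [2.1, 0.5, 1.4]
opening: 0.0351
grasp_force: 40.2
```

apply_moves(plan=[31,-18.9,0,0,31,-18.9,0,0,31,-18.9,0,0,31,-18.9,0,0,31,-18.9,0,0])

```text
time_s: 34.85
eef_pos: [0.4994, 0.3529, 0.2068]
eef_rot: [[-0.046, 0.999, -0.0], [0.999, 0.046, -0.0], [-0.0, -0.0, -1.0]]
wrist_force: [0.8, 0.3, -0.3]
opening: 0.035
grasp_force: 40.2
```

```bash
cat > trayf.py <<'E'
from h import *
o=get_obs();print(o["eef_pos"],yaw(),o["opening"],o["grasp_force"])
shot("top"); P,I=cloud("top");H=P[...,2];c=I.astype(int)
for n,b in (("tray",(.30,.60,.30,.54,.026,.043)),("fork",(.33,.5,.17,.31,.012,.07))):
    m=(P[...,0]>b[0])&(P[...,0]<b[1])&(P[...,1]>b[2])&(P[...,1]<b[3])&(H>b[4])&(H<b[5])
    q=P[m];print(n,len(q),len(q) and (cv2.minAreaRect(q[:,:2].astype(np.float32)),np.median(q,0)))
E
python3 trayf.py
```

```text
[0.4994409  0.35289484 0.20675564] 1.6166365522577464 0.034990957433409894 40.214838087558746
tray 257 (((0.476746141910553, 0.39313071966171265), (0.09944484382867813, 0.28425854444503784), 55.765045166015625), array([0.40949865, 0.45817768, 0.03476655]))
fork 375 (((0.38067859411239624, 0.27284708619117737), (0.04656277969479561, 0.07137411832809448), 74.6415023803711), array([0.36605999, 0.27552032, 0.02182682]))
```

```bash
cat > tw.py <<'E'
from h import *
o=get_obs()
shot("wrist","tw.png"); P,I=cloud("wrist");H=P[...,2];Q=(P-o["eef_pos"])@np.array(o["eef_rot"])
m=(P[...,0]>.30)&(P[...,0]<.60)&(P[...,1]>.30)&(P[...,1]<.54)&(H>.028)&(H<.041)&(Q[...,2]>.09)
q=P[m];print("tray",len(q),cv2.minAreaRect(q[:,:2].astype(np.float32)),q.min(0),q.max(0))
m=(P[...,0]>.30)&(P[...,0]<.60)&(P[...,1]>.30)&(P[...,1]<.54)&(H>.000)&(H<.008)&(Q[...,2]>.09)
E
python3 tw.py
```

```text
tray 5079 ((0.4750223457813263, 0.38709113001823425), (0.22705543041229248, 0.19001714885234833), 4.151047229766846) [0.35559959 0.30002371 0.02800735] [0.59506581 0.48480674 0.04086408]
```

Run:
```python
from h import *
P,I=cloud("wrist");H=P[...,2]
m=(P[...,0]>.30)&(P[...,0]<.60)&(P[...,1]>.30)&(P[...,1]<.54)&(H>.031)&(H<.040)
n,l,s,c=cv2.connectedComponentsWithStats(m.astype(np.uint8),connectivity=8)
for i in range(1,n):
    if s[i,4]>60: q=P[l==i];print(s[i],cv2.minAreaRect(q[:,:2].astype(np.float32)))
```

```text
[ 101   29  221  174 4295] ((0.44204452633857727, 0.4145876169204712), (0.16532862186431885, 0.1303052008152008), 4.192712306976318)
[362 256  31   9 119] ((0.5820364356040955, 0.30250832438468933), (0.02602263353765011, 0.004509030841290951), 0.8800321817398071)
```

apply_moves(plan=[31.4,-18.4,0,0,31.4,-18.4,0,0,31.4,-18.3,0,0,0,0,20,0,0,0,35,0])

```text
time_s: 35.37
eef_pos: [0.4415, 0.4456, 0.1545]
eef_rot: [[-0.049, 0.999, 0.005], [0.999, 0.049, 0.004], [0.004, 0.005, -1.0]]
wrist_force: [1.8, -1.0, -1.2]
opening: 0.0348
grasp_force: 40.2
```

apply_moves(plan=[0,0,40,0,0,0,40,0,0,0,20,0,0,0,0,0,0,0,0,0])

```text
time_s: 35.78
eef_pos: [0.4415, 0.443, 0.0514]
eef_rot: [[-0.046, 0.999, -0.001], [0.999, 0.046, -0.001], [-0.001, -0.001, -1.0]]
wrist_force: [-0.0, -0.6, 0.2]
opening: 0.0353
grasp_force: 40.2
```

apply_moves(plan=[0,0,10,0,0,0,5,0,0,0,4,0,0,0,0,0,0,0,0,0])

```text
time_s: 36.2
eef_pos: [0.4416, 0.4433, 0.0328]
eef_rot: [[-0.046, 0.999, 0.0], [0.999, 0.046, 0.0], [0.0, 0.0, -1.0]]
wrist_force: [0.2, 0.2, -0.5]
opening: 0.0352
grasp_force: 40.2
```

apply_moves(plan=[0,0,2,0,0,0,2,0,0,0,1,0,0,0,0,0,0,0,0,0])

```text
time_s: 36.62
eef_pos: [0.4414, 0.4433, 0.0274]
eef_rot: [[-0.046, 0.999, -0.0], [0.999, 0.046, -0.0], [-0.0, -0.0, -1.0]]
wrist_force: [-0.1, 0.3, -0.3]
opening: 0.0348
grasp_force: 40.2
```

apply_moves(plan=[0,0,1,0,0,0,1,0,0,0,0,0,0,0,0,0,0,0,0,0])

```text
time_s: 37.03
eef_pos: [0.4414, 0.4433, 0.0255]
eef_rot: [[-0.046, 0.999, -0.0], [0.999, 0.046, -0.0], [-0.0, -0.0, -1.0]]
wrist_force: [0.2, -0.5, -0.3]
opening: 0.0351
grasp_force: 40.2
```

apply_moves(plan=[0,0,0,0,0,0,0,0,0,0,0,0,0,0,0,0,0,0,0,0], gripper=48)

```text
time_s: 37.45
eef_pos: [0.4415, 0.4433, 0.0255]
eef_rot: [[-0.046, 0.999, 0.0], [0.999, 0.046, -0.0], [-0.0, 0.0, -1.0]]
wrist_force: [0.3, -0.6, -0.0]
opening: 0.0481
grasp_force: 0.0
```

apply_moves(plan=[0,0,-10,0,0,0,-20,0,0,0,-40,0,0,0,-40,0,0,0,-40,0])

```text
time_s: 37.87
eef_pos: [0.4411, 0.443, 0.178]
eef_rot: [[-0.046, 0.999, -0.0], [0.999, 0.046, -0.0], [-0.0, -0.0, -1.0]]
wrist_force: [0.3, 0.9, -0.3]
opening: 0.0481
grasp_force: 0.0
```

apply_moves(plan=[0,0,-40,0,-10,4,-34,0,-30,11,0,0,-37,13.6,0,0,-37,13.6,0,0], gripper=62)

```text
time_s: 38.28
eef_pos: [0.4888, 0.3305, 0.2509]
eef_rot: [[-0.048, 0.999, 0.001], [0.999, 0.048, 0.001], [0.001, 0.002, -1.0]]
wrist_force: [1.5, 0.6, 0.0]
opening: 0.0618
grasp_force: 0.0
```

apply_moves(plan=[-38,13.9,0,0,-38,13.9,0,0,-38,13.9,0,0,-38,13.9,0,0,-38,13.9,0,0])

```text
time_s: 38.7
eef_pos: [0.5672, 0.1428, 0.2506]
eef_rot: [[-0.046, 0.999, 0.001], [0.999, 0.046, 0.0], [-0.0, 0.001, -1.0]]
wrist_force: [0.7, 0.5, -0.0]
opening: 0.0619
grasp_force: 0.0
```

apply_moves(plan=[-38,13.9,0,0,-38,13.9,0,0,-38,13.9,0,0,-36,13,0,0,0,0,0,0])

```text
time_s: 39.12
eef_pos: [0.63, -0.0085, 0.2496]
eef_rot: [[-0.041, 0.999, 0.0], [0.999, 0.041, -0.002], [-0.002, -0.0, -1.0]]
wrist_force: [-0.7, -0.6, -0.6]
opening: 0.0622
grasp_force: 0.0
```

apply_moves(plan=[0,0,0,0,0,0,0,0,0,0,0,0,0,0,0,0,0,0,0,0])

```text
time_s: 39.53
eef_pos: [0.6283, -0.0015, 0.2499]
eef_rot: [[-0.047, 0.999, 0.0], [0.999, 0.047, -0.0], [-0.0, 0.0, -1.0]]
wrist_force: [0.2, 0.5, 0.3]
opening: 0.062
grasp_force: 0.0
```

```bash
python3 clipm.py .631 -.0448 w20.png; python3 trayf.py
python3 - <<'E'
from h import *
P,I=cloud("top");H=P[...,2]
m=(P[...,0]>.37)&(P[...,0]<.51)&(P[...,1]>.36)&(P[...,1]<.465)&(H>.0115)&(H<.03)
q=P[m];print("clip in tray",len(q),len(q) and cv2.minAreaRect(q[:,:2].astype(np.float32)))
E
```

```text
[ 0.62833131 -0.00152192  0.24988897] 1.618171263637651 [0.17235531 0.46321859 0.33586518]
tip 197 [ 0.63188765 -0.04222021  0.08255285] (0.632307231426239, -0.043422676622867584)
clip 1178 914 ((0.6349920034408569, -0.04352773725986481), (0.03537409380078316, 0.04816320165991783), 2.095863103866577) plane [-0.3645 -0.0213  0.0597] 0.04450841047927734 0.06534144816339488
[ 0.62836225 -0.00167427  0.24980878] 1.6179908831479963 0.061969768368052174 0.0
tray 627 (((0.4679001271724701, 0.38614439964294434), (0.21219639480113983, 0.1882648766040802), 4.19011926651001), array([0.44153171, 0.42115874, 0.03480067]))
fork 378 (((0.37134066224098206, 0.2752198874950409), (0.046145543456077576, 0.09660330414772034), 74.48828125), array([0.36572017, 0.27559083, 0.02209162]))
clip in tray 203 ((0.43832093477249146, 0.44157078862190247), (0.03613829240202904, 0.04747697338461876), 3.0072946548461914)
```

apply_moves(plan=[-15,1,0,0,-15,1,0,0,-13.5,0.7,0,0,0,0,20,0,0,0,35,0])

```text
time_s: 40.05
eef_pos: [0.6347, -0.0484, 0.1974]
eef_rot: [[-0.044, 0.999, 0.006], [0.999, 0.044, -0.002], [-0.002, 0.006, -1.0]]
wrist_force: [0.7, -0.5, 0.2]
opening: 0.0615
grasp_force: 0.0
```

apply_moves(plan=[0,0,40,0,0,0,40,0,0,0,20,0,0,0,0,0,0,0,0,0])

```text
time_s: 40.47
eef_pos: [0.6331, -0.0469, 0.0944]
eef_rot: [[-0.045, 0.999, -0.001], [0.999, 0.045, 0.0], [0.0, -0.001, -1.0]]
wrist_force: [1.1, -0.3, 1.1]
opening: 0.0618
grasp_force: 0.0
```

apply_moves(plan=[0,0,10,0,0,0,12,0,0,0,8,0,0,0,4,0,0,0,0,0])

```text
time_s: 40.88
eef_pos: [0.6328, -0.0458, 0.0595]
eef_rot: [[-0.046, 0.999, -0.001], [0.999, 0.046, 0.0], [0.0, -0.001, -1.0]]
wrist_force: [0.0, -0.5, -0.2]
opening: 0.0617
grasp_force: 0.0
```

apply_moves(plan=[0,0,0,0,0,0,0,0,0,0,0,0,0,0,0,0,0,0,0,0])

```text
time_s: 41.3
eef_pos: [0.6333, -0.0459, 0.0608]
eef_rot: [[-0.046, 0.999, 0.0], [0.999, 0.046, -0.0], [-0.0, 0.0, -1.0]]
wrist_force: [0.9, -0.1, -0.1]
opening: 0.062
grasp_force: 0.0
```

apply_moves(plan=[0,0,0,0,0,0,0,0,0,0,0,0,0,0,0,0,0,0,0,0], gripper=30)

```text
time_s: 41.72
eef_pos: [0.6337, -0.046, 0.0608]
eef_rot: [[-0.046, 0.999, 0.001], [0.999, 0.046, -0.0], [-0.0, 0.001, -1.0]]
wrist_force: [6.0, 0.2, 1.5]
opening: 0.0348
grasp_force: 39.7
```

apply_moves(plan=[0,0,0,0,0,0,-3,0,0,0,-5,0,0,0,-8,0,0,0,0,0])

```text
time_s: 42.13
eef_pos: [0.6336, -0.046, 0.0781]
eef_rot: [[-0.046, 0.999, 0.001], [0.999, 0.046, -0.0], [-0.0, 0.001, -1.0]]
wrist_force: [1.0, -0.1, 0.2]
opening: 0.0342
grasp_force: 40.6
```

apply_moves(plan=[0,0,-20,0,0,0,-35,0,0,0,-40,0,0,0,-37,0,20,-7,0,0])

```text
time_s: 42.55
eef_pos: [0.6277, -0.0287, 0.2164]
eef_rot: [[-0.044, 0.999, 0.01], [0.999, 0.044, -0.003], [-0.003, 0.01, -1.0]]
wrist_force: [1.8, -0.3, 0.9]
opening: 0.0345
grasp_force: 40.6
```

apply_moves(plan=[35,-13.6,0,0,38,-14.8,0,0,38,-14.8,0,0,38,-14.8,0,0,38,-14.8,0,0])

```text
time_s: 42.97
eef_pos: [0.5427, 0.1586, 0.2086]
eef_rot: [[-0.046, 0.999, -0.0], [0.999, 0.046, -0.0], [-0.0, -0.0, -1.0]]
wrist_force: [1.7, 0.8, -0.9]
opening: 0.034
grasp_force: 40.6
```

apply_moves(plan=[38,-14.8,0,0,38,-14.8,0,0,35,-13.6,0,0,20,-7.5,0,0,0,0,0,0])

```text
time_s: 43.38
eef_pos: [0.4852, 0.2891, 0.2086]
eef_rot: [[-0.05, 0.999, -0.001], [0.999, 0.05, 0.001], [0.001, -0.0, -1.0]]
wrist_force: [0.3, 0.2, -0.8]
opening: 0.0342
grasp_force: 40.6
```

Run:
```python
from h import *
o=get_obs();print(o["eef_pos"],yaw(),o["opening"],o["grasp_force"])
shot("wrist"); P,I=cloud("wrist");H=P[...,2]
m=(P[...,0]>.30)&(P[...,0]<.60)&(P[...,1]>.30)&(P[...,1]<.54)&(H>.031)&(H<.040)
n,l,s,c=cv2.connectedComponentsWithStats(m.astype(np.uint8),connectivity=8)
for i in range(1,n):
    if s[i,4]>60: q=P[l==i];print(s[i],cv2.minAreaRect(q[:,:2].astype(np.float32)))
m=(P[...,0]>.37)&(P[...,0]<.51)&(P[...,1]>.36)&(P[...,1]<.47)&(H>.0115)&(H<.025)
q=P[m];print("clip",len(q),cv2.minAreaRect(q[:,:2].astype(np.float32)))
print(delta([.444,.384,.026]))
```

```text
[0.48524878 0.28913239 0.20859956] 1.6204125160173042 0.034193438111200965 40.59453248977661
[ 118    0  226  120 2446] ((0.44365084171295166, 0.39198318123817444), (0.16529662907123566, 0.08506689220666885), 3.9343791007995605)
clip 814 ((0.4387301504611969, 0.4284124970436096), (0.036175645887851715, 0.018078133463859558), 3.100046396255493)
turn -0.000  shift x 98.5 y -37.4 z 182.5
```

apply_moves(plan=[32,-12,0,0,32,-12,0,0,31,-12,0,0,0,0,20,0,0,0,35,0])

```text
time_s: 43.85
eef_pos: [0.4479, 0.3805, 0.1561]
eef_rot: [[-0.048, 0.999, 0.005], [0.999, 0.048, 0.003], [0.003, 0.005, -1.0]]
wrist_force: [1.4, 0.2, -0.2]
opening: 0.0341
grasp_force: 40.6
```

apply_moves(plan=[0,0,40,0,0,0,40,0,0,0,20,0,0,0,0,0,0,0,0,0])

```text
time_s: 44.27
eef_pos: [0.4473, 0.3782, 0.0534]
eef_rot: [[-0.045, 0.999, -0.001], [0.999, 0.045, -0.001], [-0.001, -0.001, -1.0]]
wrist_force: [1.1, -0.4, 0.5]
opening: 0.0346
grasp_force: 40.6
```

apply_moves(plan=[0,0,10,0,0,0,5,0,0,0,5,0,0,0,3,0,0,0,0,0])

```text
time_s: 44.68
eef_pos: [0.4469, 0.3789, 0.0302]
eef_rot: [[-0.046, 0.999, -0.0], [0.999, 0.046, -0.0], [-0.0, -0.0, -1.0]]
wrist_force: [0.2, -0.1, -0.3]
opening: 0.0342
grasp_force: 40.6
```

apply_moves(plan=[0,0,2,0,0,0,0,0,0,0,0,0,0,0,0,0,0,0,0,0])

```text
time_s: 45.1
eef_pos: [0.4471, 0.379, 0.0287]
eef_rot: [[-0.046, 0.999, 0.0], [0.999, 0.046, 0.0], [0.0, 0.0, -1.0]]
wrist_force: [-0.2, 0.0, -0.3]
opening: 0.0344
grasp_force: 40.6
```

apply_moves(plan=[3,0,0,0,3,0,0,0,0,0,1.5,0,0,0,1.5,0,0,0,0,0])

```text
time_s: 45.52
eef_pos: [0.4467, 0.3851, 0.0253]
eef_rot: [[-0.046, 0.999, -0.0], [0.999, 0.046, 0.0], [0.0, -0.0, -1.0]]
wrist_force: [-0.9, 0.3, -1.1]
opening: 0.0342
grasp_force: 40.6
```

apply_moves(plan=[0,0,0,0,0,0,0,0,0,0,0,0,0,0,0,0,0,0,0,0], gripper=48)

```text
time_s: 45.93
eef_pos: [0.4467, 0.3849, 0.0255]
eef_rot: [[-0.046, 0.999, -0.0], [0.999, 0.046, -0.0], [-0.0, -0.0, -1.0]]
wrist_force: [-0.1, -0.7, 0.3]
opening: 0.0479
grasp_force: 0.0
```

apply_moves(plan=[0,0,-10,0,0,0,-20,0,0,0,-40,0,0,0,-40,0,0,0,-40,0])

```text
time_s: 46.35
eef_pos: [0.4463, 0.3847, 0.178]
eef_rot: [[-0.046, 0.999, -0.0], [0.999, 0.046, -0.0], [-0.0, -0.0, -1.0]]
wrist_force: [0.5, 0.4, 0.1]
opening: 0.0478
grasp_force: 0.0
```

apply_moves(plan=[0,0,-40,-0.12,0,0,-34,-0.12,0,0,0,-0.12,0,0,0,-0.12,0,0,0,-0.12])

```text
time_s: 46.77
eef_pos: [0.4467, 0.3849, 0.2511]
eef_rot: [[-0.607, 0.795, 0.001], [0.795, 0.607, 0.001], [-0.0, 0.002, -1.0]]
wrist_force: [0.1, 0.3, -0.7]
opening: 0.048
grasp_force: 0.0
```

apply_moves(plan=[0,0,0,-0.12,0,0,0,-0.12,0,0,0,-0.12,0,0,0,-0.12,0,0,0,-0.12])

```text
time_s: 47.18
eef_pos: [0.4466, 0.3849, 0.2503]
eef_rot: [[-0.95, 0.313, 0.0], [0.313, 0.95, 0.0], [-0.0, 0.0, -1.0]]
wrist_force: [-0.0, 0.4, -0.1]
opening: 0.0479
grasp_force: 0.0
```

apply_moves(plan=[0,0,0,-0.075,15,-25,0,0,15,-25,0,0,15,-25,0,0,15,-25,0,0])

```text
time_s: 47.6
eef_pos: [0.3627, 0.302, 0.2499]
eef_rot: [[-0.969, 0.247, 0.0], [0.247, 0.969, 0.0], [-0.0, 0.0, -1.0]]
wrist_force: [0.4, -0.3, 0.7]
opening: 0.0477
grasp_force: 0.0
```

apply_moves(plan=[15,-25,0,0,0,0,0,0,0,0,0,0,0,0,0,0,0,0,0,0])

```text
time_s: 48.02
eef_pos: [0.3436, 0.2828, 0.2498]
eef_rot: [[-0.969, 0.247, 0.0], [0.247, 0.969, 0.0], [-0.0, 0.0, -1.0]]
wrist_force: [0.8, 0.2, 0.1]
opening: 0.0482
grasp_force: 0.0
```

Run:
```python
from h import *
o=get_obs();print(o["eef_pos"],yaw())
shot("wrist","w30.png"); P,I=cloud("wrist");H=P[...,2];c=I.astype(int)
box=lambda x0,x1,y0,y1,z0,z1:(P[...,0]>x0)&(P[...,0]<x1)&(P[...,1]>y0)&(P[...,1]<y1)&(H>z0)&(H<z1)
for n,m in (("forkall",box(.30,.48,.19,.33,.0075,.07)),("grip",box(.30,.48,.19,.33,.046,.075)&(c.mean(-1)<80)),("bridge",box(.30,.48,.19,.33,.014,.027)),("clips",box(.375,.505,.36,.47,.0115,.025))):
    q=P[m];print(n,len(q),len(q)>5 and (cv2.minAreaRect(q[:,:2].astype(np.float32)),np.median(q,0),q[:,2].max()))
```

```text
[0.34359086 0.28275403 0.24976455] 2.891891466652699
forkall 2336 (((0.36493048071861267, 0.2815399765968323), (0.05679631978273392, 0.1310514360666275), 65.0738754272461), array([0.35721752, 0.28451744, 0.02022839]), np.float64(0.0592889195625696))
grip 432 (((0.3579177260398865, 0.28029751777648926), (0.013804792426526546, 0.026369215920567513), 75.365234375), array([0.35580286, 0.2806988 , 0.05697223]), np.float64(0.0592889195625696))
bridge 1398 (((0.35751765966415405, 0.28409481048583984), (0.0546666719019413, 0.10957837104797363), 64.27827453613281), array([0.36023589, 0.28856769, 0.02018719]), np.float64(0.02674337520025938))
clips 1936 (((0.4397192597389221, 0.4146794080734253), (0.03717804327607155, 0.10607661306858063), 4.677748680114746), array([0.44025996, 0.41978227, 0.01446193]), np.float64(0.018158279078617667))
```

View pics/w30.png

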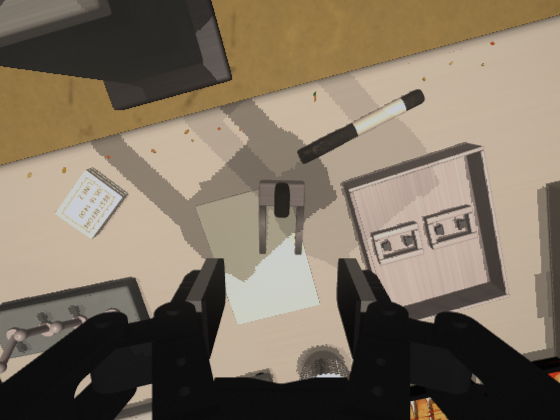

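The last view shows both clips lying in the tray at (395,242) and (447,225). The fork was knocked half off its mat, with its grip at (283,200), and a marker lies nearby at (330,145). I'll regrasp the fork and set it back, checking the marker's clearance first.

Run:
```python
from h import *
P,I=cloud("wrist");o=get_obs()
Q=(P-[.3565,.2807,.049])@np.array(o["eef_rot"])
k=Q[85:165,295:430];h=P[85:165,295:430,2];m=(h>.006)&(h<.04)
q=k[m];i=np.argsort(np.hypot(q[:,0],q[:,1]))[:200];print(len(q),q[i][::25].round(3),h[m].max())
print(delta([.3565,.2807,.049],2.8866))
```

```text
2255 [[0.029 0.021 0.039]
 [0.033 0.021 0.034]
 [0.032 0.026 0.036]
 [0.039 0.018 0.037]
 [0.039 0.021 0.035]
 [0.036 0.028 0.035]
 [0.037 0.029 0.033]
 [0.038 0.03  0.035]] 0.034889544494354274
turn 0.005  shift x -13.0 y 1.2 z 200.5
```

apply_moves(plan=[-13,1.2,20,0.005,0,0,40,0,0,0,40,0,0,0,40,0,0,0,25,0], gripper=42)

```text
time_s: 48.48
eef_pos: [0.3549, 0.2799, 0.0806]
eef_rot: [[-0.968, 0.252, -0.004], [0.252, 0.968, -0.002], [0.003, -0.003, -1.0]]
wrist_force: [-0.0, -0.4, -0.9]
opening: 0.0424
grasp_force: 0.0
```

apply_moves(plan=[0,0,15,0,0,0,10,0,0,0,5,0,0,0,0,0,0,0,0,0])

```text
time_s: 48.9
eef_pos: [0.3565, 0.2807, 0.0552]
eef_rot: [[-0.968, 0.252, 0.001], [0.252, 0.968, 0.0], [-0.0, 0.0, -1.0]]
wrist_force: [1.2, 0.9, 1.0]
opening: 0.0419
grasp_force: 0.0
```

Run:
```python
from h import *
o=get_obs();print(o["eef_pos"],o["wrist_force"])
print(delta([.3565,.2807,.049],2.8866))
```

```text
[0.35654086 0.28067299 0.05517296] [1.165923   0.93915647 1.01717934]
turn 0.000  shift x 0.0 y 0.0 z 6.2
```

apply_moves(plan=[0,0,3,0,0,0,3,0,0,0,0,0,0,0,0,0,0,0,0,0])

```text
time_s: 49.32
eef_pos: [0.3561, 0.2804, 0.0487]
eef_rot: [[-0.968, 0.252, 0.0], [0.252, 0.968, 0.0], [-0.0, 0.0, -1.0]]
wrist_force: [0.1, -0.4, 0.4]
opening: 0.0423
grasp_force: 0.0
```

apply_moves(plan=[0,0,0,0,0,0,0,0,0,0,0,0,0,0,0,0,0,0,0,0], gripper=5, newtons=60)

```text
time_s: 49.73
eef_pos: [0.3561, 0.2804, 0.0487]
eef_rot: [[-0.968, 0.252, 0.0], [0.252, 0.968, -0.0], [-0.0, 0.0, -1.0]]
wrist_force: [-1.3, -1.9, 5.9]
opening: 0.0131
grasp_force: 59.2
```

apply_moves(plan=[0,0,-5,0,0,0,-10,0,0,0,-15,0,0,0,0,0,0,0,0,0])

```text
time_s: 50.15
eef_pos: [0.3564, 0.2806, 0.0793]
eef_rot: [[-0.968, 0.252, 0.002], [0.252, 0.968, 0.001], [-0.001, 0.001, -1.0]]
wrist_force: [0.2, -0.7, -2.0]
opening: 0.0128
grasp_force: 58.6
```

apply_moves(plan=[0,0,0,-0.085,0,0,0,-0.085,-19,-19,0,0,-19,-18.5,0,0,0,0,0,0])

```text
time_s: 50.57
eef_pos: [0.3925, 0.2375, 0.0779]
eef_rot: [[-0.996, 0.086, 0.0], [0.086, 0.996, -0.001], [-0.0, -0.001, -1.0]]
wrist_force: [-0.5, 0.5, -1.0]
opening: 0.013
grasp_force: 58.9
```

apply_moves(plan=[0,0,10,0,0,0,10,0,0,0,6,0,0,0,0,0,0,0,0,0])

```text
time_s: 50.98
eef_pos: [0.39, 0.24, 0.0518]
eef_rot: [[-0.996, 0.084, -0.002], [0.084, 0.996, -0.001], [0.001, -0.001, -1.0]]
wrist_force: [-0.6, -0.2, -2.1]
opening: 0.0128
grasp_force: 58.9
```

apply_moves(plan=[0,0,1,0,0,0,0.6,0,0,0,0.6,0,0,0,0,0,0,0,0,0])

```text
time_s: 51.4
eef_pos: [0.3908, 0.2398, 0.0504]
eef_rot: [[-0.996, 0.085, 0.0], [0.085, 0.996, 0.0], [-0.0, 0.0, -1.0]]
wrist_force: [-0.7, 0.3, -1.7]
opening: 0.0131
grasp_force: 58.9
```

apply_moves(plan=[0,0,0.5,0,0,0,0,0,0,0,0,0,0,0,0,0,0,0,0,0])

```text
time_s: 51.82
eef_pos: [0.3908, 0.2397, 0.0498]
eef_rot: [[-0.996, 0.085, 0.0], [0.085, 0.996, -0.0], [-0.0, -0.0, -1.0]]
wrist_force: [1.4, -0.2, -1.3]
opening: 0.0135
grasp_force: 58.9
```

apply_moves(plan=[0,0,0.6,0,0,0,0.5,0,0,0,0,0,0,0,0,0,0,0,0,0])

```text
time_s: 52.23
eef_pos: [0.3908, 0.2398, 0.0488]
eef_rot: [[-0.996, 0.085, 0.0], [0.085, 0.996, -0.0], [-0.0, -0.0, -1.0]]
wrist_force: [-1.7, -0.9, 1.8]
opening: 0.0135
grasp_force: 59.3
```

apply_moves(plan=[0,0,0.3,0,0,0,0,0,0,0,0,0,0,0,0,0,0,0,0,0])

```text
time_s: 52.65
eef_pos: [0.3908, 0.2398, 0.0487]
eef_rot: [[-0.996, 0.085, 0.0], [0.085, 0.996, -0.0], [-0.0, -0.0, -1.0]]
wrist_force: [-3.3, -2.6, 7.7]
opening: 0.013
grasp_force: 60.6
```

On the mat. Next I release, rise, and check everything from above.

apply_moves(plan=[0,0,0,0,0,0,0,0,0,0,0,0,0,0,0,0,0,0,0,0], gripper=45)

```text
time_s: 53.07
eef_pos: [0.3907, 0.2398, 0.0483]
eef_rot: [[-0.996, 0.085, -0.0], [0.085, 0.996, -0.0], [0.0, -0.0, -1.0]]
wrist_force: [-0.9, -0.0, 0.1]
opening: 0.0451
grasp_force: 0.0
```

apply_moves(plan=[0,0,-10,0,0,0,-20,0,0,0,-40,0,0,0,-40,0,0,0,-40,0])

```text
time_s: 53.48
eef_pos: [0.3902, 0.2396, 0.2009]
eef_rot: [[-0.996, 0.085, -0.0], [0.085, 0.996, -0.0], [0.0, -0.0, -1.0]]
wrist_force: [0.8, -0.1, -0.0]
opening: 0.0448
grasp_force: 0.0
```

apply_moves(plan=[0,0,-40,0,15,0,-10,0,15,0,0,0,10,0,0,0,0,0,0,0])

```text
time_s: 53.9
eef_pos: [0.3494, 0.2432, 0.2489]
eef_rot: [[-0.996, 0.084, 0.0], [0.084, 0.996, 0.0], [-0.0, 0.0, -1.0]]
wrist_force: [-1.3, -0.7, -0.6]
opening: 0.0451
grasp_force: 0.0
```

Run:
```python
from h import *
o=get_obs();print(o["eef_pos"],yaw())
shot("wrist"); P,I=cloud("wrist");H=P[...,2];c=I.astype(int)
box=lambda x0,x1,y0,y1,z0,z1:(P[...,0]>x0)&(P[...,0]<x1)&(P[...,1]>y0)&(P[...,1]<y1)&(H>z0)&(H<z1)
for n,m in (("fork",box(.37,.48,.20,.28,.0085,.07)),("grip",box(.34,.48,.20,.28,.046,.075)&(c.mean(-1)<80)),("clips",box(.375,.505,.36,.47,.0115,.025)),("mat",box(.3,.56,.17,.31,-.01,.012)&(c[...,2]>c[...,0]-8)&(c.mean(-1)>120)),("toggles",box(.4,.5,-.08,.1,.054,.07))):
    q=P[m];print(n,len(q),len(q)>5 and (cv2.minAreaRect(q[:,:2].astype(np.float32)),np.median(q,0).round(4)))
A=np.load("last_top.npz")
shot("top");P,I=cloud("top");H=P[...,2]
for n,x,y,h in (("cups",.582,.275,.03),("timer",.744,.056,.02),("s1",.7365,.19,.03),("s2",.739,-.158,.03)):
    m=box(x-.06,x+.06,y-.06,y+.06,h,.25);q=P[m];print(n,len(q),len(q) and np.median(q,0).round(3))
```

```text
[0.34941476 0.24324211 0.24890674] 3.0576569235286875
fork 1861 (((0.41812267899513245, 0.23749642074108124), (0.04603017866611481, 0.07830463349819183), 85.83515167236328), array([0.3946, 0.24  , 0.0206]))
grip 398 (((0.3917493522167206, 0.23965565860271454), (0.013121451251208782, 0.024986036121845245), 85.27214813232422), array([0.3898, 0.24  , 0.0569]))
clips 1909 (((0.41854506731033325, 0.41646987199783325), (0.07857820391654968, 0.11291731894016266), 4.200577735900879), array([0.4404, 0.4192, 0.0144]))
mat 3139 (((0.45990416407585144, 0.2391670048236847), (0.0799931213259697, 0.0981929823756218), 1.3001022338867188), array([0.4656, 0.2346, 0.0027]))
toggles 404 (((0.4377603232860565, 0.015358339995145798), (0.041209395974874496, 0.11673244833946228), 0.9772174954414368), array([0.4245, 0.0278, 0.0609]))
cups 283 [0.592 0.284 0.039]
timer 845 [0.76  0.053 0.028]
s1 792 [0.739 0.202 0.135]
s2 1113 [ 0.754 -0.162  0.124]
```

```bash
python3 -c "
from rig import *
print(finish_job())"
```

```text
the job is handed in; nothing more can be done
None
```

I handed the job in at about 54 s of the 210 s: toggles 1 and 4 are off, the line was vented, both clips (rods 1 and 4) are in the tray, and the fork is flat on its mat after being knocked partly off it mid-run; the treadle hold peaked at 42 N on the fingertips, and I did not compare the bystanders' positions with the start.

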